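Nest the beakers in their dock

ROBOT

A 7-joint arm with a two-finger parallel gripper is mounted at the origin on a cart in front of the work surface, level with it; the furniture and walls round the work are solid. World frame = base frame: x ahead of the robot, y to its left, z up, the work surface at z = 0. Lengths are in m, angles in rad, forces in N, time in s.
With the tool pointing down it reaches from about 0.425 to 0.825 m from the base axis. Payload 3.6 kg.
Tool frame: the origin (TCP) lies at the very end of the fingers, on their centre line; the grasp point (between the pads) lies 19 mm behind it; x points along the fingers, z is the direction in which the jaws open and shut, and the axes are right-handed (so a half turn about x gives the same grasp; the last joint's range is limited). The gripper opens to 85 mm and grips with 20 to 120 N. Pads are 22 mm wide; open, the fingers measure 114 mm over their backs; the gripper's body (76 mm by 85 mm) begins 54 mm behind the grasp point. The pads swing forward as they close: fully open they stand 13 mm farther back than shut.
Start: joints at [-1.347, 0.615, -0.013, 1.423, 0.008, 1.103, -0.04], TCP at [0.161, 0.63, 0.231] pointing down, gripper open.
Joint ranges: [-3.12, 3.12], [-0.3, 2.06], [-1.34, 1.32], [0.26, 2.42], [-1.36, 4.5], [0.01, 1.98], [-2.84, 2.84]. Speed limits (rad/s): [2.79, 2.79, 3.14, 3.14, 3.14, 3.14, 3.14].

INTERFACE

Orientations are given as [roll, pitch, yaw] about the fixed x, y, z axes, in that order (R = Rz(yaw) Ry(pitch) Rx(roll)).
In Python, from plant import * gives the robot as it stands.
- The arm moves only by the tool drive_tool, never from a script. Its argument "rows" is a list of rows, each an object with "delta_pos": the shift along the tool's x, y, z in mm, a list of three; "rotation": the turn, a rotation vector about the tool's x, y, z in degrees, a list of three; "grip": the opening, from 0 (shut) to 1 (fully open). In form: [{"delta_pos": [tx, ty, tz], "rotation": [rx, ry, rz], "grip": grip}, ...]. A call has 1 to 10 rows; each row shifts and turns the pose as measured when the row begins, along the tool's axes as they then stand; what a row does not reach is not made up. A row lasts 1/12 s, in which the tool goes at most 41.7 mm and 7.16 degrees, less where a joint would pass 70% of its speed; a pose out of reach is approached as far as the arm can. A call is refused whole if a number of a shift passes 41.7 or a number of a turn 7.16, either way. A call with a gripper value outside its range is refused whole. The fingers move at their own pace and stop on an object; "newtons" is the grip in N (left out, the last holds). Time passes only in rows, so rows that do not move let the fingers close. It gives the time, the measured TCP pose, the force and the opening at its end, in the units of the state.
- read_state(): the state, without advancing time (a new reading comes with each control period).
- capture(name): name is "scene" or "side" or "wrist"; returns a dict with "img" (400x640x3 uint8, red, green, blue), "z_map" (400x640 float32, m along the optical axis (not along the pixel's ray), 0 where there is no reading), "fx", "fy", "cx", "cy" (pixels), "view" (4x4, takes a point from world to camera coordinates). Camera axes: x right, y down, z forward; pixel columns grow to the right and rows downward; lengths in m; the calibration is good to about 2 mm. A picture is of the moment at which its call begins.
- sign_off(): hands the job in, once; it reports no verdict.
The state is a dict: "clock": time; "joints": joint angles; "joint_vel": joint speeds; "joint_efforts": joint torques, N m; "eef_pos": TCP position; "orientation": TCP orientation; "contact_force": force on the tool from outside, world axes, zero at the start; "torque": the same for the moment, N m; "gripper_width": finger opening in m.
Only numpy, scipy, OpenCV 4.12 (cv2) and the standard library are available. Lean on these libraries where they do the work, as an engineer would, in place of code of your own. Each camera call takes 0.05 s, during which the arm holds its last target.

TASK

Put the three black beakers away as one nested stack in the low U-shaped steel dock. The brown bottle now standing in the dock has to go on a free spot of the table, upright and a hand's breadth (10 cm) away from the dock; the middle beaker is to be slid along the table, not lifted or tipped over, right to the back of the dock; and the left and right beakers are to end up nested upright in it, one in the other, in either order and fully down. Leave everything else where it is.

Things in the scene. Friction and masses are not known exactly. Their poses are not given: they have to be found in the camera images.
- dock_seat (a point): Fixed low dock of bent steel strap, 27 mm high, no floor: a half circle of 55 mm inner radius, then 35 mm straight arms 110 mm apart, then ends flaring to a mouth 154 mm wide, 68 mm from the centre. The point is the half circle's centre on the table, where the middle beaker's axis belongs (against the back it is 3 mm beyond). x points to the back of the U, away from the mouth.
- beaker_base_mid (a point): Middle beaker, tapered black plastic, upright before the dock's mouth; bottom of the stack. 134 mm tall, rim 134 mm across with a 20 mm collar, foot 100 mm across, open on top, 0.11 kg. Its wall leans out (radius 54 mm at 45 mm height, 67 mm at the rim): push it low, 30 to 60 mm up; pushed at the rim it tips. The point is on the axis, 67 mm above the foot; z up.
- beaker_left_mid (a point): Left beaker (largest y), black, tapered. 134 mm tall, rim 134 mm across with a 20 mm collar, foot 100 mm across, open on top, 0.11 kg. Wall 3 to 5 mm: pinch the rim, one finger inside, 65 mm from the axis. Nests self-centring, stopping with its foot 47 mm above the foot of the beaker under it. The point is on the axis, 67 mm above the foot; z up.
- beaker_right_mid (a point): Right beaker (smallest y), same shape. 134 mm tall, rim 134 mm across with a 20 mm collar, foot 100 mm across, open on top, 0.11 kg. Wall 3 to 5 mm: pinch the rim, one finger inside, 65 mm from the axis. Nests self-centring, stopping with its foot 47 mm above the foot of the beaker under it. The point is on the axis, 67 mm above the foot; z up.
- bottle_mid (a point): Small brown medicine bottle with a white cap, 44 mm diameter, 90 mm tall, 0.05 kg, standing upright in the dock. The point is its centre, half-way up; z runs up. For its new spot: the unlisted equipment along the back stands entirely beyond x = 0.69.
- tape_roll: Bystander, leave alone. Beige roll of tape lying flat, 82 mm across, 30 mm high; origin at the centre of its underside.
- tweezers: Bystander, leave alone. Steel tweezers lying flat, 151 mm long (along y), 17 mm wide, 9 mm high; origin under the middle.
- swab_glass: Bystander, leave alone. Small glass with wooden applicators, 42 mm across, 86 mm tall; origin at the centre of its underside.
- slide_box: Bystander, leave alone. Grey-beige flat carton, 60 x 90 x 32 mm (x, y, z); origin at the centre of its underside.
- petri_dish: Bystander, leave alone. Clear flat round dish with lid, 69 mm across, 15 mm high; origin at the centre of its underside.
Things that resemble listed ones, but are neither listed nor needed, are in the scene too. What is shaped like the part that bears bottle_mid but yellow is not meant.

How it is judged:
By the outcome, as a careful person would: the job done as asked, in the order asked, and still so for the second after the job is handed in, with the robot touching nothing.
It also fails if it takes over 64 s, if anything falls off the work surface, if the arm or the gripper's body presses on something with over 40 N, if the wrist force passes 120 N, or if a joint passes its speed limit or range.

## Working session

There is one attempt and no reset: what is moved stays moved. The work goes in short steps, Python scripts to look and compute and a tool call to move; the robot and the scene stay as the last step left them, time stands still between calls to the robot, and variables do not carry over. Pictures are saved under pics/ and viewed, and the job is handed in when it is done.

Besides the shell and the picture viewer there is one more tool, called after "Request:" in YAML: its name, and indented under it one key for each argument. drive_tool: Moves the arm, as the interface text tells. Its arguments: {"type":"object","properties":{"rows":{"type":"array","items":{"type":"object","properties":{"delta_pos":{"type":"array","items":{"type":"number"}},"rotation":{"type":"array","items":{"type":"number"}},"grip":{"type":"number"}}}},"newtons":{"type":"number"}},"required":["rows"]}

```bash
ls; mkdir -p pics; python3 - <<'E'
from plant import *
import cv2,numpy as np
s=read_state();print({k:np.round(v,3).tolist() for k,v in s.items()})
for n in ["scene","side","wrist"]:
    c=capture(n);cv2.imwrite(f"pics/{n}0.png",c["img"][:,:,::-1]);np.savez(f"pics/{n}0.npz",**c)
    print(n,c["fx"],c["cx"],c["cy"],np.round(c["view"],3).tolist())
E
```

```text
pics
{'clock': 0.0, 'joints': [-1.348, 0.616, -0.013, 1.425, 0.008, 1.103, -0.04], 'joint_vel': [0.001, -0.002, 0.0, 0.0, -0.001, -0.001, -0.0], 'joint_efforts': [-0.0, -46.921, 0.259, -17.103, 0.01, 0.01, -0.0], 'eef_pos': [0.16, 0.629, 0.23], 'orientation': [-3.122, 1.568, -1.801], 'contact_force': [-0.12, 0.693, 0.36], 'torque': [0.02, 0.005, 0.02], 'gripper_width': 0.086}
scene 477.985984086442 316.0291706681912 201.2970396586349 [[0.618, -0.786, 0.023, -0.361], [-0.354, -0.304, -0.884, 0.247], [0.702, 0.538, -0.466, 1.034], [0.0, 0.0, 0.0, 1.0]]
side 442.3292560490424 325.95115071834164 209.87994192187622 [[-0.998, 0.061, -0.014, 0.538], [0.052, 0.67, -0.741, 0.062], [-0.036, -0.74, -0.672, 1.297], [0.0, 0.0, 0.0, 1.0]]
wrist 340.7807481836817 327.0639342651901 197.27536088097142 [[0.247, 0.969, -0.002, -0.649], [0.926, -0.236, 0.294, -0.038], [0.284, -0.074, -0.956, 0.379], [0.0, 0.0, 0.0, 1.0]]
```

View pics/scene0.png

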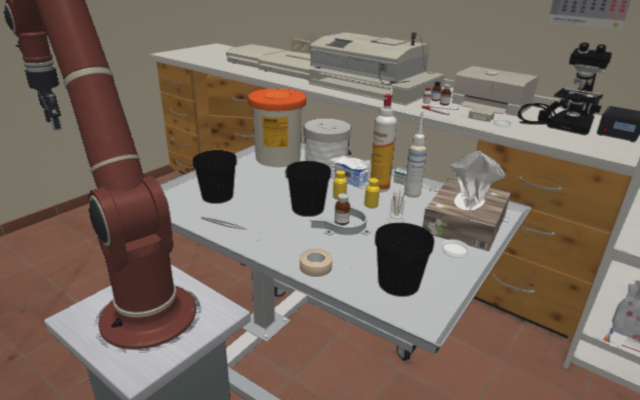

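View pics/side0.png

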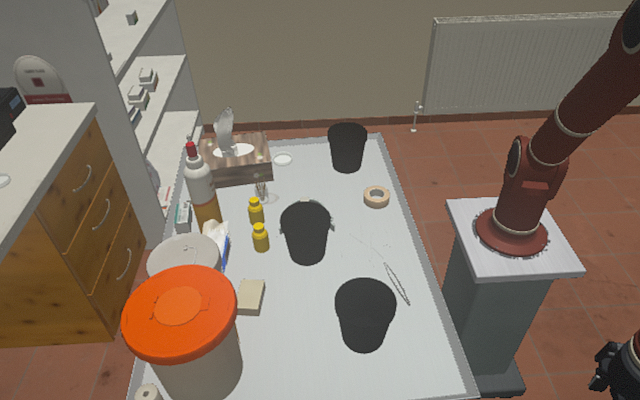

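View pics/wrist0.png

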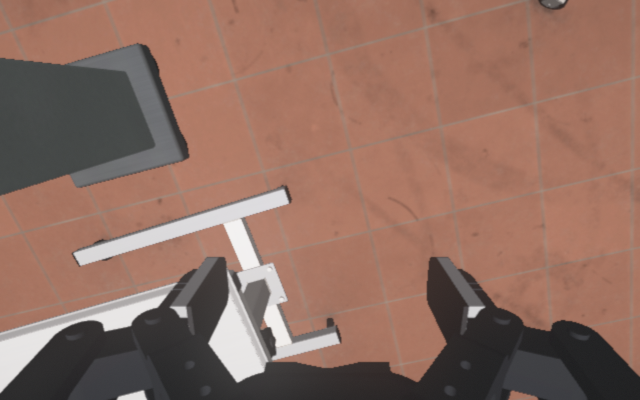

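The scene view shows beakers at about (215,175), (308,188) and (402,258). The dock is near (345,222). Bottle candidates are brown in the dock (342,209), yellow (340,185) and (372,193), and brown on the back counter (437,92), (446,95). By the description I choose the brown one in the dock at (342,209).

```bash
cat > h.py <<'E'
import numpy as np,cv2
from plant import *
def load(f): return dict(np.load(f))
def cloud(c):
    z=c["z_map"];v,u=np.mgrid[0:400,0:640]
    P=np.stack([(u-c["cx"])/c["fx"]*z,(v-c["cy"])/c["fy"]*z,z,np.ones_like(z)],-1)
    W=P@np.linalg.inv(c["view"]).T
    W=W[...,:3]; W[z<=0]=np.nan
    return W
def circ(p):
    A=np.c_[2*p,np.ones(len(p))];s=np.linalg.lstsq(A,(p**2).sum(1),rcond=None)[0]
    r=np.sqrt(s[2]+s[0]**2+s[1]**2);res=np.hypot(*(p-s[:2]).T)-r
    return s[:2],r,np.std(res)
def ray(c,u,v,zp):
    T=np.linalg.inv(c["view"]);d=T[:3,:3]@np.array([(u-c["cx"])/c["fx"],(v-c["cy"])/c["fy"],1]);o=T[:3,3]
    return o+d*(zp-o[2])/d[2]
E
python3 - <<'E'
from h import *
for n in ["scene","side"]:
    c=load(f"pics/{n}0.npz");W=cloud(c);img=c["img"]
    m=(img.max(2)<60)&(W[...,2]>0.01)&(W[...,2]<0.2)&(W[...,0]>0.25)&(W[...,0]<0.9)&(abs(W[...,1])<0.6)
    k,l,st,_=cv2.connectedComponentsWithStats(m.astype(np.uint8))
    for i in range(1,k):
        if st[i,4]<300: continue
        p=W[l==i]; top=p[p[:,2]>0.128]
        print(n,st[i],"zmax",np.nanpercentile(p[:,2],99).round(3))
        # outer wall slices
        for a,b in [(0.116,0.131),(0.02,0.045)]:
            q=p[(p[:,2]>a)&(p[:,2]<b)]
            cam=np.linalg.inv(c["view"])[:3,3]
            cc=np.nanmedian(p[:,:2],0)
            d=(cam[:2]-cc);d/=np.linalg.norm(d)
            q=q[((q[:,:2]-cc)@d)>0.01]
            if len(q)>20: print("  ",a,circ(q[:,:2]),len(q))
        if len(top)>5: print("  bbox top",top.min(0).round(3),top.max(0).round(3))
c=load("pics/scene0.npz")
cv2.imwrite("pics/crop1.png",cv2.resize(c["img"][160:300,270:450,::-1],None,fx=4,fy=4,interpolation=cv2.INTER_CUBIC))
E
```

```text
scene [ 193  150   43   52 1767] zmax 0.134
   0.116 (array([0.46839939, 0.30909122]), np.float64(0.061685276318628184), np.float64(0.0022459791886455154)) 161
   0.02 (array([0.46251784, 0.30125106]), np.float64(0.04000108559350684), np.float64(0.002557995364387556)) 138
  bbox top [0.404 0.241 0.128] [0.539 0.382 0.137]
scene [ 286  161   45   54 1860] zmax 0.133
   0.116 (array([0.59401529, 0.03875151]), np.float64(0.0638971612180236), np.float64(0.0021661448813940836)) 174
   0.02 (array([0.58636622, 0.03421449]), np.float64(0.04215350930638367), np.float64(0.002471308077679635)) 152
  bbox top [ 0.526 -0.028  0.128] [0.663 0.109 0.136]
scene [ 376  223   58   72 3242] zmax 0.134
   0.116 (array([ 0.4464944 , -0.36293967]), np.float64(0.06522259618327637), np.float64(0.0013813782486616667)) 282
   0.02 (array([ 0.44186926, -0.36481636]), np.float64(0.04754021384513372), np.float64(0.001674331614944703)) 254
  bbox top [ 0.379 -0.429  0.128] [ 0.513 -0.296  0.137]
side [ 328  123   39   46 1087] zmax 0.135
   0.116 (array([ 0.44701683, -0.35949656]), np.float64(0.06365859767209137), np.float64(0.001842103068298444)) 145
   0.02 (array([ 0.44696682, -0.36036828]), np.float64(0.05162672805317814), np.float64(0.0013190722073425274)) 23
  bbox top [ 0.383 -0.428  0.128] [ 0.51  -0.294  0.138]
side [360 278  36  74 432] zmax 0.135
   0.116 (array([0.47055655, 0.32416019]), np.float64(0.05401356858798299), np.float64(0.0008608733686575802)) 36
  bbox top [0.407 0.249 0.128] [0.486 0.378 0.137]
```

View pics/crop1.png

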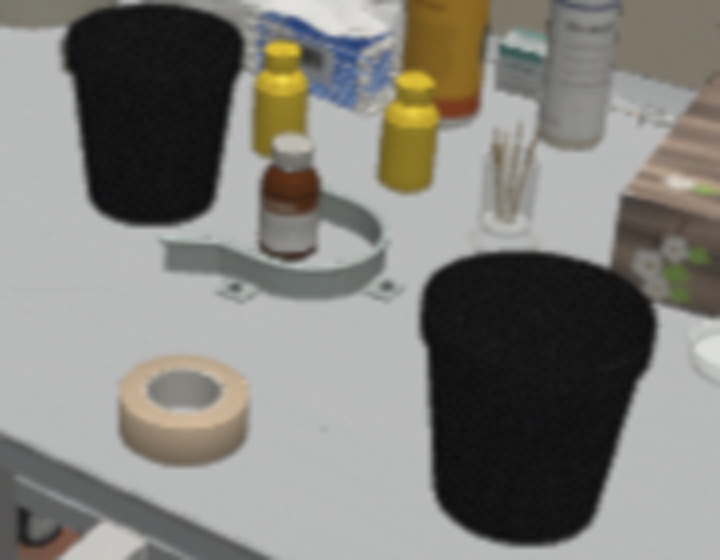

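The crop shows the white-capped brown bottle inside the steel U at scene (342,209), and both yellow ones standing behind it. Next I measure the rims, dock, bottle and bystanders.

```bash
python3 - <<'E'
from h import *
S=400
H={}
for n in ["scene","side"]:
    c=load(f"pics/{n}0.npz");W=cloud(c);img=c["img"]
    # rims
    for nm,x,y in [("L",.471,.312),("M",.594,.04),("R",.4465,-.3615)]:
        p=W[(W[...,2]>0.126)&(W[...,2]<0.14)&(np.hypot(W[...,0]-x,W[...,1]-y)<0.085)&(np.hypot(W[...,0]-x,W[...,1]-y)>0.05)]
        if len(p)>20:
            print(n,nm,*[np.round(t,4) for t in circ(p[:,:2])],len(p),"bbox c",((p.min(0)+p.max(0))/2).round(4),p[:,2].max().round(3))
    # dock points
    b=(W[...,0]>0.45)&(W[...,0]<0.69)&(W[...,1]>-0.3)&(W[...,1]<0.05)
    q=W[b&(W[...,2]>0.018)&(W[...,2]<0.034)]
    print(n,"dock pts",len(q))
    # bottle
    hsv=cv2.cvtColor(img,cv2.COLOR_RGB2HSV)
    q=W[b&(W[...,2]>0.05)&(W[...,2]<0.1)]
    print(n,"tall",len(q))
    H[n]=W
# topdown map
im=np.zeros((560,520,3),np.uint8)
for n,col in (("side",1),("scene",0)):
    W=H[n];img=load(f"pics/{n}0.npz")["img"]
    P=W.reshape(-1,3);C=img.reshape(-1,3)
    ok=np.isfinite(P[:,0])&(P[:,2]>-0.01)&(P[:,2]<0.32)
    P=P[ok];C=C[ok];o=np.argsort(P[:,2]);P=P[o];C=C[o]
    u=((0.55-P[:,1])*500).astype(int);v=((0.95-P[:,0])*700*0+ (0.95-P[:,0])*500).astype(int)
    k=(u>=0)&(u<520)&(v>=0)&(v<400)
    im[v[k],u[k]]=C[k][:,::-1]
    h=P[k][:,2]
cv2.imwrite("pics/top0.png",cv2.resize(im[:400],None,fx=1.5,fy=1.5,interpolation=cv2.INTER_NEAREST))
E
```

```text
scene L [0.4713 0.3118] 0.0652 0.0025 253 bbox c [0.4726 0.3122 0.132 ] 0.138
scene M [0.5955 0.04  ] 0.0657 0.0023 253 bbox c [0.5956 0.0403 0.1311] 0.136
scene R [ 0.4461 -0.3623] 0.0654 0.0015 426 bbox c [ 0.4474 -0.3624  0.1314] 0.137
scene dock pts 510
scene tall 705
side L [0.473  0.3128] 0.0653 0.0012 465 bbox c [0.4723 0.3125 0.1319] 0.138
side M [0.5966 0.0406] 0.0655 0.0016 344 bbox c [0.597  0.0403 0.1324] 0.139
side R [ 0.4468 -0.3618] 0.0655 0.0022 227 bbox c [ 0.4472 -0.362   0.1323] 0.139
side dock pts 153
side tall 635
```

View pics/top0.png

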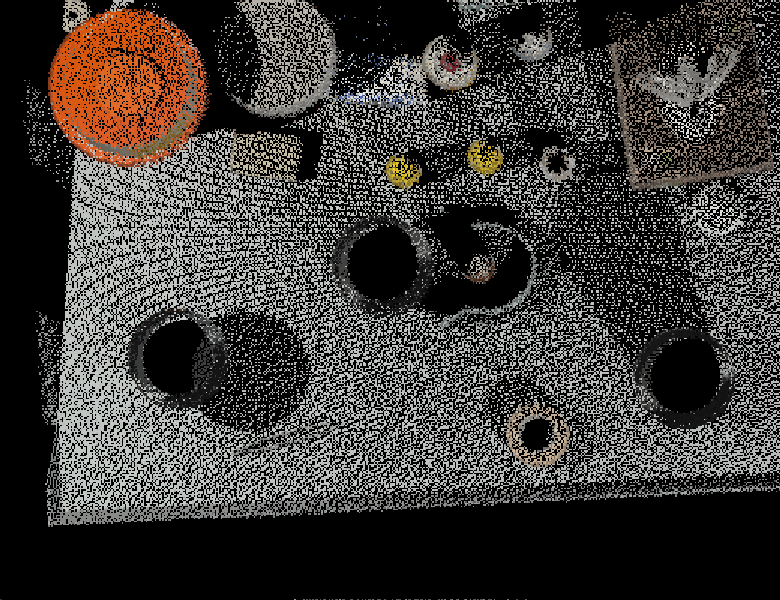

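```bash
python3 - <<'E'
from h import *
from scipy.optimize import least_squares
Q=[]
for n in ["scene","side"]:
    c=load(f"pics/{n}0.npz");W=cloud(c)
    b=(W[...,0]>0.49)&(W[...,0]<0.69)&(W[...,1]>-0.25)&(W[...,1]<0.0)
    q=W[b&(W[...,2]>0.02)&(W[...,2]<0.033)]
    q=q[(np.hypot(q[:,0]-.593,q[:,1]+.092)>0.035)&(np.hypot(q[:,0]-.596,q[:,1]-.04)>0.075)]
    Q.append(q)
    bo=W[b&(W[...,2]>0.04)&(W[...,2]<0.1)&(np.hypot(W[...,0]-.593,W[...,1]+.092)<0.035)]
    capm=bo[bo[:,2]>0.08]
    for nm,t in (("bot",bo[bo[:,2]<0.06]),("cap",capm)):
        print(n,nm,len(t),t.min(0).round(4),t.max(0).round(4),"c",np.round(circ(t[:,:2])[0],4),round(circ(t[:,:2])[1],4))
    print("  dock",len(q),q.min(0).round(3),q.max(0).round(3))
A=np.vstack(Q)
def res(p,A=A):
    cx,cy,th,r=p
    d=A[:,:2]-[cx,cy];ct,st=np.cos(th),np.sin(th)
    X=d@[ct,st];Y=d@[-st,ct]
    R=r
    dist=np.where(X>0,abs(np.hypot(X,Y)-R),0)
    dist=np.where((X<=0)&(X>=-0.035),abs(abs(Y)-R),dist)
    f=np.clip(-X-0.035,0,0.1)*(0.022/0.033)
    dist=np.where(X<-0.035,abs(abs(Y)-(R+f))*0.83,dist)
    return dist
best=None
for s,B in (("both",A),("scene",Q[0]),("side",Q[1])):
    o=least_squares(lambda p:res(p,B),[.593,-.105,-np.pi/2,.056],loss="soft_l1",f_scale=0.003)
    print(s,o.x.round(4),"deg",np.degrees(o.x[2]).round(2),"rms",np.sqrt((res(o.x,B)**2).mean()).round(4))
im=np.zeros((400,400,3),np.uint8)
for q,col in zip(Q,((0,255,0),(0,0,255))):
    for x,y,_ in q: cv2.circle(im,(int((0.03-y)*1600),int((.71-x)*1600)),2,col,-1)
cv2.imwrite("pics/dock.png",im)
E
```

```text
scene bot 99 [ 0.5732 -0.109   0.0404] [ 0.6093 -0.069   0.0598] c [ 0.5957 -0.0876] 0.02
scene cap 66 [ 0.5797 -0.1035  0.0802] [ 0.6083 -0.0716  0.0918] c [ 0.594  -0.0882] 0.0112
  dock 264 [ 0.514 -0.164  0.02 ] [ 0.654 -0.036  0.032]Traceback (most recent call last):
  File "<stdin>", line 13, in <module>
    return umr_minimum(a, axis, None, out, keepdims, initial, where)
ValueError: zero-size array to reduction operation minimum which has no identity
```

```bash
python3 - <<'E'
from h import *
from scipy.optimize import least_squares
Q=[]
for n in ["scene","side"]:
    c=load(f"pics/{n}0.npz");W=cloud(c)
    b=(W[...,0]>0.49)&(W[...,0]<0.69)&(W[...,1]>-0.25)&(W[...,1]<0.0)
    q=W[b&(W[...,2]>0.015)&(W[...,2]<0.033)]
    q=q[(np.hypot(q[:,0]-.594,q[:,1]+.088)>0.035)&(np.hypot(q[:,0]-.596,q[:,1]-.04)>0.075)]
    Q.append(q)
    print(n,"  dock",len(q),q.min(0).round(3),q.max(0).round(3))
A=np.vstack(Q)
def res(p,A=A):
    cx,cy,th,r=p
    d=A[:,:2]-[cx,cy];ct,st=np.cos(th),np.sin(th)
    X=d@[ct,st];Y=d@[-st,ct]
    R=r
    dist=np.where(X>0,abs(np.hypot(X,Y)-R),0)
    dist=np.where((X<=0)&(X>=-0.035),abs(abs(Y)-R),dist)
    f=np.clip(-X-0.035,0,0.1)*(0.022/0.033)
    dist=np.where(X<-0.035,abs(abs(Y)-(R+f))*0.83,dist)
    return dist
for s,B in (("both",A),("scene",Q[0]),("side",Q[1])):
    o=least_squares(lambda p:res(p,B),[.593,-.105,-np.pi/2,.056],loss="soft_l1",f_scale=0.003)
    print(s,o.x.round(4),"deg",np.degrees(o.x[2]).round(2),"rms",np.sqrt((res(o.x,B)**2).mean()).round(4))
im=np.zeros((400,400,3),np.uint8)
for q,col in zip(Q,((0,255,0),(0,0,255))):
    for x,y,_ in q: cv2.circle(im,(int((0.03-y)*1600),int((.71-x)*1600)),2,col,-1)
cv2.imwrite("pics/dock.png",im)
# bystanders heights: map of obstacles above 5mm -> list components
m=np.zeros((260,500),np.float32)
for n in ["scene","side"]:
    W=cloud(load(f"pics/{n}0.npz")).reshape(-1,3);W=W[(W[:,2]>0.006)&(W[:,2]<0.4)&(W[:,0]>.3)&(W[:,0]<.82)&(abs(W[:,1])<.5)]
    np.maximum.at(m,(((.82-W[:,0])*500).astype(int),((.5-W[:,1])*500).astype(int)),W[:,2])
k,l,st,_=cv2.connectedComponentsWithStats(cv2.dilate((m>0).astype(np.uint8),np.ones((3,3))))
for i in range(1,k):
    a,b,w,h,n=st[i]
    if n>40: print("x %.3f..%.3f y %.3f..%.3f h %.3f"%(.82-(b+h)/500,.82-b/500,.5-(a+w)/500,.5-a/500,m[l==i].max()))
E
```

```text
scene   dock 364 [ 0.512 -0.164  0.015] [ 0.654 -0.036  0.032]
side   dock 96 [ 0.513 -0.162  0.016] [ 0.676 -0.032  0.033]
both [ 0.5926 -0.1043 -1.5781  0.0569] deg -90.42 rms 0.0023
scene [ 0.5923 -0.1048 -1.5756  0.0567] deg -90.28 rms 0.0021
side [ 0.5953 -0.1012 -1.5654  0.0591] deg -89.69 rms 0.0021
x 0.722..0.820 y 0.268..0.486 h 0.253
x 0.790..0.820 y -0.022..0.244 h 0.169
x 0.632..0.820 y -0.484..-0.268 h 0.240
x 0.706..0.778 y 0.144..0.246 h 0.038
x 0.712..0.768 y -0.122..-0.068 h 0.093
x 0.706..0.758 y -0.220..-0.166 h 0.089
x 0.694..0.750 y -0.014..0.042 h 0.094
x 0.524..0.668 y -0.032..0.112 h 0.139
x 0.508..0.656 y -0.180..-0.032 h 0.034
x 0.570..0.614 y -0.114..-0.066 h 0.094
x 0.400..0.544 y 0.238..0.386 h 0.138
x 0.382..0.536 y 0.472..0.500 h 0.021
x 0.376..0.518 y -0.438..-0.290 h 0.139
x 0.324..0.416 y -0.212..-0.120 h 0.035
x 0.342..0.388 y 0.104..0.244 h 0.013
x 0.300..0.364 y 0.472..0.492 h 0.021
x 0.300..0.320 y -0.500..-0.386 h 0.023
x 0.300..0.310 y -0.384..-0.344 h 0.012
```

View pics/dock.png

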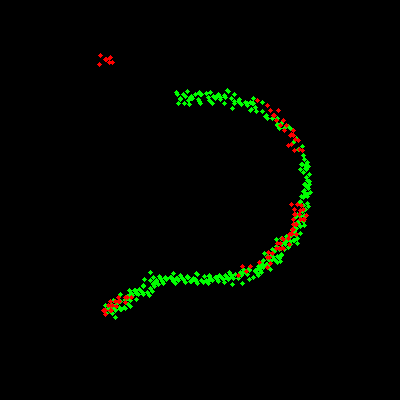

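```bash
cat >> h.py <<'E'
from scipy.spatial.transform import Rotation as Ro
def pose(s=None):
    s=s or read_state();return np.array(s["eef_pos"]),Ro.from_euler('xyz',s["orientation"])
def tool(xdir,zdir):
    x=np.array(xdir,float);x/=np.linalg.norm(x);z=np.array(zdir,float);z-=x*(z@x);z/=np.linalg.norm(z)
    return Ro.from_matrix(np.c_[x,np.cross(z,x),z])
def down(deg): return tool([0,0,-1],[np.cos(np.radians(deg)),np.sin(np.radians(deg)),0])
def plan(tgt,Rt=None,grip=1,step=38,rs=6.5,dig=0):
    import json
    p,R=pose();Rt=Rt or R;tgt=np.array(tgt,float)
    rv=(R.inv()*Rt).as_rotvec(degrees=True)
    n=max(1,int(np.ceil(max(np.linalg.norm(tgt-p)*1000/step,np.linalg.norm(rv)/rs))))
    rows=[]
    for i in range(n):
        d=R.inv().apply((tgt-p)*1000/n)
        rows.append({"delta_pos":np.round(d,dig).tolist(),"rotation":np.round(rv/n,1).tolist(),"grip":grip})
        R=R*Ro.from_rotvec(rv/n,degrees=True)
    print("n",n,"rv",rv.round(1));print(json.dumps(rows))
def show():
    s=read_state();p,R=pose(s);M=R.as_matrix()
    print("t",round(s["clock"],2),"p",p.round(4),"x",M[:,0].round(3),"z",M[:,2].round(3),"F",np.round(s["contact_force"],1),"w",round(s["gripper_width"],4),"q",np.round(s["joints"],2))
E
python3 - <<'E'
from h import *
show()
c=load("pics/wrist0.npz");p,R=pose()
T=np.linalg.inv(c["view"]);print("cam in tool",R.inv().apply(T[:3,3]-p).round(3), "optical axis in tool",R.inv().apply(T[:3,2]).round(3))
plan([0.5945,-0.088,0.25],down(-8.4))
E
```

```text
t 0.15 p [0.1605 0.6293 0.2304] x [-0.    -0.002 -1.   ] z [ 0.247  0.969 -0.002] F [-0.1  0.3 -0.2] w 0.0853 q [-1.35  0.62 -0.01  1.42  0.01  1.1  -0.04]
cam in tool [-0.142  0.075 -0.   ] optical axis in tool [ 0.956 -0.294  0.   ]
n 23 rv [84.1 -0.1  0.1]
[{"delta_pos": [-1.0, -26.0, -26.0], "rotation": [3.7, -0.0, 0.0], "grip": 1}, {"delta_pos": [-1.0, -28.0, -24.0], "rotation": [3.7, -0.0, 0.0], "grip": 1}, {"delta_pos": [-1.0, -29.0, -22.0], "rotation": [3.7, -0.0, 0.0], "grip": 1}, {"delta_pos": [-1.0, -30.0, -20.0], "rotation": [3.7, -0.0, 0.0], "grip": 1}, {"delta_pos": [-1.0, -32.0, -18.0], "rotation": [3.7, -0.0, 0.0], "grip": 1}, {"delta_pos": [-1.0, -33.0, -16.0], "rotation": [3.7, -0.0, 0.0], "grip": 1}, {"delta_pos": [-1.0, -34.0, -14.0], "rotation": [3.7, -0.0, 0.0], "grip": 1}, {"delta_pos": [-1.0, -34.0, -12.0], "rotation": [3.7, -0.0, 0.0], "grip": 1}, {"delta_pos": [-1.0, -35.0, -10.0], "rotation": [3.7, -0.0, 0.0], "grip": 1}, {"delta_pos": [-1.0, -36.0, -7.0], "rotation": [3.7, -0.0, 0.0], "grip": 1}, {"delta_pos": [-1.0, -36.0, -5.0], "rotation": [3.7, -0.0, 0
[... 236 characters left out ...]
grip": 1}, {"delta_pos": [-1.0, -36.0, 4.0], "rotation": [3.7, -0.0, 0.0], "grip": 1}, {"delta_pos": [-1.0, -36.0, 7.0], "rotation": [3.7, -0.0, 0.0], "grip": 1}, {"delta_pos": [-1.0, -35.0, 9.0], "rotation": [3.7, -0.0, 0.0], "grip": 1}, {"delta_pos": [-1.0, -35.0, 11.0], "rotation": [3.7, -0.0, 0.0], "grip": 1}, {"delta_pos": [-1.0, -34.0, 13.0], "rotation": [3.7, -0.0, 0.0], "grip": 1}, {"delta_pos": [-1.0, -33.0, 15.0], "rotation": [3.7, -0.0, 0.0], "grip": 1}, {"delta_pos": [-1.0, -32.0, 17.0], "rotation": [3.7, -0.0, 0.0], "grip": 1}, {"delta_pos": [-1.0, -31.0, 19.0], "rotation": [3.7, -0.0, 0.0], "grip": 1}, {"delta_pos": [-1.0, -30.0, 21.0], "rotation": [3.7, -0.0, 0.0], "grip": 1}]
```

Request:
drive_tool:
  rows:
    - {"delta_pos": [-1,-26,-26],"rotation": [3.7,0,0],"grip": 1}
    - {"delta_pos": [-1,-28,-24],"rotation": [3.7,0,0],"grip": 1}
    - {"delta_pos": [-1,-29,-22],"rotation": [3.7,0,0],"grip": 1}
    - {"delta_pos": [-1,-30,-20],"rotation": [3.7,0,0],"grip": 1}
    - {"delta_pos": [-1,-32,-18],"rotation": [3.7,0,0],"grip": 1}
    - {"delta_pos": [-1,-33,-16],"rotation": [3.7,0,0],"grip": 1}
    - {"delta_pos": [-1,-34,-14],"rotation": [3.7,0,0],"grip": 1}
    - {"delta_pos": [-1,-34,-12],"rotation": [3.7,0,0],"grip": 1}
    - {"delta_pos": [-1,-35,-10],"rotation": [3.7,0,0],"grip": 1}
    - {"delta_pos": [-1,-36,-7],"rotation": [3.7,0,0],"grip": 1}

```text
clock: 0.98
eef_pos: [0.344, 0.3086, 0.2344]
orientation: [2.566, 1.56, -3.052]
contact_force: [1.0, 0.8, 0.6]
gripper_width: 0.0855
```

```bash
python3 - <<'E'
from h import *
show();plan([0.5945,-0.088,0.22],down(-8.4))
E
```

```text
t 0.98 p [0.344  0.3086 0.2344] x [-0.01  -0.001 -1.   ] z [ 0.787  0.617 -0.009] F [1.  0.8 0.6] w 0.0855 q [-0.92  0.33  0.2   1.94 -0.09  0.89 -0.01]
n 13 rv [46.5 -0.6 -0.1]
[{"delta_pos": [1.0, -36.0, -4.0], "rotation": [3.6, -0.0, -0.0], "grip": 1}, {"delta_pos": [1.0, -36.0, -1.0], "rotation": [3.6, -0.0, -0.0], "grip": 1}, {"delta_pos": [1.0, -36.0, 1.0], "rotation": [3.6, -0.0, -0.0], "grip": 1}, {"delta_pos": [1.0, -36.0, 3.0], "rotation": [3.6, -0.0, -0.0], "grip": 1}, {"delta_pos": [1.0, -36.0, 5.0], "rotation": [3.6, -0.0, -0.0], "grip": 1}, {"delta_pos": [1.0, -35.0, 8.0], "rotation": [3.6, -0.0, -0.0], "grip": 1}, {"delta_pos": [1.0, -35.0, 10.0], "rotation": [3.6, -0.0, -0.0], "grip": 1}, {"delta_pos": [1.0, -34.0, 12.0], "rotation": [3.6, -0.0, -0.0], "grip": 1}, {"delta_pos": [1.0, -33.0, 14.0], "rotation": [3.6, -0.0, -0.0], "grip": 1}, {"delta_pos": [1.0, -32.0, 16.0], "rotation": [3.6, -0.0, -0.0], "grip": 1}, {"delta_pos": [1.0, -31.0, 18.0], "rotation": [3.6, -0.0, -0.0], "grip": 1}, {"delta_pos": [1.0, -30.0, 20.0], "rotation": [3.6, -0.0, -0.0], "grip": 1}, {"delta_pos": [1.0, -29.0, 22.0], "rotation": [3.6, -0.0, -0.0], "grip": 1}]
```

Request:
drive_tool:
  rows:
    - {"delta_pos": [1,-36,-4],"rotation": [3.6,0,0],"grip": 1}
    - {"delta_pos": [1,-36,-1],"rotation": [3.6,0,0],"grip": 1}
    - {"delta_pos": [1,-36,1],"rotation": [3.6,0,0],"grip": 1}
    - {"delta_pos": [1,-36,3],"rotation": [3.6,0,0],"grip": 1}
    - {"delta_pos": [1,-36,5],"rotation": [3.6,0,0],"grip": 1}
    - {"delta_pos": [1,-35,8],"rotation": [3.6,0,0],"grip": 1}
    - {"delta_pos": [1,-35,10],"rotation": [3.6,0,0],"grip": 1}
    - {"delta_pos": [1,-34,12],"rotation": [3.6,0,0],"grip": 1}
    - {"delta_pos": [1,-33,14],"rotation": [3.6,0,0],"grip": 1}
    - {"delta_pos": [1,-32,16],"rotation": [3.6,0,0],"grip": 1}

```text
clock: 1.82
eef_pos: [0.5376, -0.0151, 0.2225]
orientation: [2.914, 1.56, 2.921]
contact_force: [0.4, 0.9, -0.1]
gripper_width: 0.0853
```

```bash
python3 - <<'E'
from h import *
show();plan([0.5945,-0.088,0.17],down(-8.4))
E
```

```text
t 1.82 p [ 0.5376 -0.0151  0.2225] x [-0.01   0.002 -1.   ] z [ 1.     0.007 -0.01 ] F [ 0.4  0.9 -0.1] w 0.0853 q [-0.3   0.48  0.43  1.76 -0.24  0.96  0.24]
n 3 rv [ 8.8 -0.6 -0.1]
[{"delta_pos": [17.0, -24.0, 19.0], "rotation": [2.9, -0.2, -0.0], "grip": 1}, {"delta_pos": [17.0, -23.0, 20.0], "rotation": [2.9, -0.2, -0.0], "grip": 1}, {"delta_pos": [17.0, -22.0, 21.0], "rotation": [2.9, -0.2, -0.0], "grip": 1}]
```

Request:
drive_tool:
  rows:
    - {"delta_pos": [10,-24,19],"rotation": [2.9,0,0],"grip": 1}
    - {"delta_pos": [15,-23,20],"rotation": [2.9,0,0],"grip": 1}
    - {"delta_pos": [15,-22,21],"rotation": [2.9,-0.5,0],"grip": 1}
    - {"delta_pos": [0,0,0],"rotation": [0,0,0],"grip": 1}

```text
clock: 2.15
eef_pos: [0.5985, -0.1007, 0.1804]
orientation: [-0.921, 1.564, -1.086]
contact_force: [-1.1, -0.5, 0.1]
gripper_width: 0.0856
```

```bash
python3 - <<'E'
from h import *
show();plan([0.5945,-0.088,0.04],down(-8.4),step=30)
c=capture("wrist");cv2.imwrite("pics/w1.png",c["img"][:,:,::-1])
# bottle cap via white on ray at z=.09
W=cloud(c);m=(W[...,2]>0.075)&(W[...,2]<0.1)&(np.hypot(W[...,0]-.594,W[...,1]+.088)<.04)
p=W[m];print(len(p),np.round((p.min(0)+p.max(0))/2,4),circ(p[:,:2]))
p=W[(W[...,2]>0.126)&(W[...,2]<0.14)&(np.hypot(W[...,0]-.596,W[...,1]-.04)<.085)]
print("M",circ(p[:,:2]),len(p))
E
```

```text
t 2.15 p [ 0.5985 -0.1007  0.1804] x [ 0.003 -0.006 -1.   ] z [ 0.986 -0.164  0.004] F [-1.1 -0.5  0.1] w 0.0856 q [-0.14  0.63  0.45  1.63 -0.32  0.95  0.25]
n 5 rv [-1.1  0.2  0.3]
[{"delta_pos": [28.0, 3.0, -1.0], "rotation": [-0.2, 0.0, 0.1], "grip": 1}, {"delta_pos": [28.0, 2.0, -1.0], "rotation": [-0.2, 0.0, 0.1], "grip": 1}, {"delta_pos": [28.0, 2.0, -1.0], "rotation": [-0.2, 0.0, 0.1], "grip": 1}, {"delta_pos": [28.0, 2.0, -1.0], "rotation": [-0.2, 0.0, 0.1], "grip": 1}, {"delta_pos": [28.0, 2.0, -1.0], "rotation": [-0.2, 0.0, 0.1], "grip": 1}]
1390 [ 0.5971 -0.087   0.0834] (array([ 0.59722339, -0.08590346]), np.float64(0.010585262636537432), np.float64(0.003480222118543069))
M (array([0.59593046, 0.03780907]), np.float64(0.0634381727401512), np.float64(0.0009408363309271034)) 2432
```

View pics/w1.png

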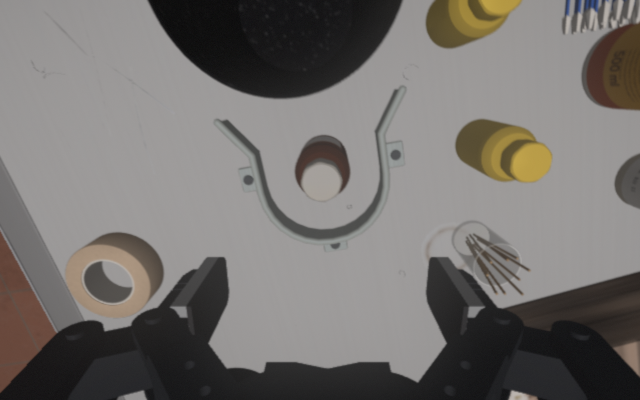

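The wrist view shows the cap at (321,180) inside the U, the tape at (113,275) and the swab glass at (480,250), all clear. I descend on the bottle now.

Request:
drive_tool:
  rows:
    - {"delta_pos": [20,7,-2],"rotation": [-0.5,0,0.3],"grip": 1}
    - {"delta_pos": [30,7,-1],"rotation": [0,0,0],"grip": 1}
    - {"delta_pos": [30,0,-1],"rotation": [0,0,0],"grip": 1}
    - {"delta_pos": [30,0,0],"rotation": [0,0,0],"grip": 1}
    - {"delta_pos": [20,0,0],"rotation": [0,0,0],"grip": 1}
    - {"delta_pos": [0,0,0],"rotation": [0,0,0],"grip": 1}

```text
clock: 2.7
eef_pos: [0.5981, -0.0765, 0.0499]
orientation: [0.872, 1.559, 0.727]
contact_force: [-1.3, -0.1, 0.0]
gripper_width: 0.0853
```

```bash
python3 - <<'E'
from h import *
show();plan([0.5965,-0.0865,0.042],down(-8.4),step=30)
E
```

```text
t 2.7 p [ 0.5981 -0.0765  0.0499] x [ 0.009  0.008 -1.   ] z [ 0.99  -0.144  0.008] F [-1.3 -0.1  0. ] w 0.0853 q [-0.12  0.79  0.35  1.75 -0.42  0.67  0.33]
n 1 rv [ 0.1  0.4 -0.5]
[{"delta_pos": [8.0, -10.0, -0.0], "rotation": [0.1, 0.4, -0.5], "grip": 1}]
```

Request:
drive_tool:
  rows:
    - {"delta_pos": [8,-10,-1],"rotation": [0,0.4,-0.5],"grip": 1}
    - {"delta_pos": [0,0,0],"rotation": [0,0,0],"grip": 0.3}
    - {"delta_pos": [0,0,0],"rotation": [0,0,0],"grip": 0.3}
    - {"delta_pos": [0,0,0],"rotation": [0,0,0],"grip": 0.3}
    - {"delta_pos": [0,0,0],"rotation": [0,0,0],"grip": 0.3}
    - {"delta_pos": [0,0,0],"rotation": [0,0,0],"grip": 0.3}
    - {"delta_pos": [0,0,0],"rotation": [0,0,0],"grip": 0.3}
  newtons: 30

```text
clock: 3.28
eef_pos: [0.5989, -0.0852, 0.0478]
orientation: [0.138, 1.562, -0.003]
contact_force: [-0.3, -0.2, -0.1]
gripper_width: 0.0424
```

```bash
python3 - <<'E'
from h import *
show()
E
```

```text
t 3.28 p [ 0.5989 -0.0852  0.0478] x [ 0.009 -0.    -1.   ] z [ 0.99  -0.14   0.009] F [-0.3 -0.2 -0.1] w 0.0424 q [-0.11  0.79  0.35  1.75 -0.41  0.67  0.34]
```

Request:
drive_tool:
  rows:
    - {"delta_pos": [-20,0,0],"rotation": [0,0,0],"grip": 0.3}
    - {"delta_pos": [-38,0,0],"rotation": [0,0,0],"grip": 0.3}
    - {"delta_pos": [-38,0,0],"rotation": [0,0,0],"grip": 0.3}
    - {"delta_pos": [-38,0,0],"rotation": [0,0,0],"grip": 0.3}
    - {"delta_pos": [-30,0,0],"rotation": [0,0.2,0],"grip": 0.3}
    - {"delta_pos": [0,0,0],"rotation": [0,0,0],"grip": 0.3}

```text
clock: 3.78
eef_pos: [0.5961, -0.0851, 0.2183]
orientation: [1.209, 1.569, 1.068]
contact_force: [0.8, 0.0, -0.6]
gripper_width: 0.0423
```

```bash
python3 - <<'E'
from h import *
show();plan([0.475,0.13,0.21],down(12),step=30,grip=.3)
E
```

```text
t 3.78 p [ 0.5961 -0.0851  0.2183] x [ 0.001  0.001 -1.   ] z [ 0.99  -0.141  0.001] F [ 0.8  0.  -0.6] w 0.0423 q [-0.18  0.59  0.47  1.6  -0.3   1.03  0.24]
n 9 rv [-20.1   0.   -0.1]
[{"delta_pos": [1.0, 22.0, -17.0], "rotation": [-2.2, 0.0, -0.0], "grip": 0.3}, {"delta_pos": [1.0, 22.0, -16.0], "rotation": [-2.2, 0.0, -0.0], "grip": 0.3}, {"delta_pos": [1.0, 23.0, -15.0], "rotation": [-2.2, 0.0, -0.0], "grip": 0.3}, {"delta_pos": [1.0, 24.0, -14.0], "rotation": [-2.2, 0.0, -0.0], "grip": 0.3}, {"delta_pos": [1.0, 24.0, -13.0], "rotation": [-2.2, 0.0, -0.0], "grip": 0.3}, {"delta_pos": [1.0, 25.0, -12.0], "rotation": [-2.2, 0.0, -0.0], "grip": 0.3}, {"delta_pos": [1.0, 25.0, -11.0], "rotation": [-2.2, 0.0, -0.0], "grip": 0.3}, {"delta_pos": [1.0, 25.0, -10.0], "rotation": [-2.2, 0.0, -0.0], "grip": 0.3}, {"delta_pos": [1.0, 26.0, -9.0], "rotation": [-2.2, 0.0, -0.0], "grip": 0.3}]
```

Request:
drive_tool:
  rows:
    - {"delta_pos": [1,22,-17],"rotation": [-2.2,0,0],"grip": 0.3}
    - {"delta_pos": [1,22,-16],"rotation": [-2.2,0,0],"grip": 0.3}
    - {"delta_pos": [1,23,-15],"rotation": [-2.2,0,0],"grip": 0.3}
    - {"delta_pos": [1,24,-14],"rotation": [-2.2,0,0],"grip": 0.3}
    - {"delta_pos": [1,24,-13],"rotation": [-2.2,0,0],"grip": 0.3}
    - {"delta_pos": [1,25,-12],"rotation": [-2.2,0,0],"grip": 0.3}
    - {"delta_pos": [1,25,-11],"rotation": [-2.2,0,0],"grip": 0.3}
    - {"delta_pos": [1,25,-10],"rotation": [-2.2,0,0],"grip": 0.3}
    - {"delta_pos": [1,26,-9],"rotation": [-2.2,0,0],"grip": 0.3}
    - {"delta_pos": [0,0,0],"rotation": [0,0,0],"grip": 0.3}

```text
clock: 4.62
eef_pos: [0.4703, 0.1353, 0.2108]
orientation: [-0.297, 1.559, -0.082]
contact_force: [0.9, 1.6, -0.6]
gripper_width: 0.0425
```

```bash
python3 - <<'E'
from h import *
show();plan([0.475,0.13,0.05],down(12),step=30,grip=.3)
E
```

```text
t 4.62 p [0.4703 0.1353 0.2108] x [ 0.012 -0.001 -1.   ] z [0.977 0.213 0.012] F [ 0.9  1.6 -0.6] w 0.0425 q [-0.6   0.41  0.38  1.92 -0.19  0.84  0.1 ]
n 6 rv [0.3 0.7 0.2]
[{"delta_pos": [27.0, -1.0, 0.0], "rotation": [0.1, 0.1, 0.0], "grip": 0.3}, {"delta_pos": [27.0, -1.0, 0.0], "rotation": [0.1, 0.1, 0.0], "grip": 0.3}, {"delta_pos": [27.0, -1.0, 0.0], "rotation": [0.1, 0.1, 0.0], "grip": 0.3}, {"delta_pos": [27.0, -1.0, 0.0], "rotation": [0.1, 0.1, 0.0], "grip": 0.3}, {"delta_pos": [27.0, -1.0, 0.0], "rotation": [0.1, 0.1, 0.0], "grip": 0.3}, {"delta_pos": [27.0, -1.0, 1.0], "rotation": [0.1, 0.1, 0.0], "grip": 0.3}]
```

Request:
drive_tool:
  rows:
    - {"delta_pos": [25,0,0],"rotation": [0,0.7,0],"grip": 0.3}
    - {"delta_pos": [33,0,0],"rotation": [0,0,0],"grip": 0.3}
    - {"delta_pos": [33,0,0],"rotation": [0,0,0],"grip": 0.3}
    - {"delta_pos": [30,0,0],"rotation": [0,0,0],"grip": 0.3}
    - {"delta_pos": [12,0,0],"rotation": [0,0,0],"grip": 0.3}
    - {"delta_pos": [3,0,0],"rotation": [0,0,0],"grip": 0.3}
    - {"delta_pos": [0,0,0],"rotation": [0,0,0],"grip": 0.3}

```text
clock: 5.2
eef_pos: [0.4735, 0.1381, 0.0721]
orientation: [-0.147, 1.561, 0.073]
contact_force: [0.4, 0.2, -0.3]
gripper_width: 0.0423
```

```bash
python3 - <<'E'
from h import *
show()
E
```

```text
t 5.2 p [0.4735 0.1381 0.0721] x [ 0.009  0.001 -1.   ] z [0.976 0.219 0.009] F [ 0.4  0.2 -0.3] w 0.0423 q [-0.51  0.62  0.26  2.05 -0.32  0.5   0.21]
```

Request:
drive_tool:
  rows:
    - {"delta_pos": [12,0,0],"rotation": [0,0.5,0],"grip": 0.3}
    - {"delta_pos": [7,0,0],"rotation": [0,0,0],"grip": 0.3}
    - {"delta_pos": [3,0,0],"rotation": [0,0,0],"grip": 0.3}
    - {"delta_pos": [1,0,0],"rotation": [0,0,0],"grip": 0.3}

```text
clock: 5.53
eef_pos: [0.4768, 0.1378, 0.0515]
orientation: [-0.177, 1.563, 0.042]
contact_force: [0.7, 0.4, -0.3]
gripper_width: 0.0426
```

```bash
python3 - <<'E'
from h import *
show()
E
```

```text
t 5.53 p [0.4768 0.1378 0.0515] x [ 0.008  0.    -1.   ] z [0.976 0.217 0.008] F [ 0.7  0.4 -0.3] w 0.0426 q [-0.49  0.66  0.24  2.05 -0.34  0.46  0.23]
```

Request:
drive_tool:
  rows:
    - {"delta_pos": [3,0,0],"rotation": [0,0.4,0],"grip": 0.3}
    - {"delta_pos": [1,0,0],"rotation": [0,0,0],"grip": 0.3}
    - {"delta_pos": [1,0,0],"rotation": [0,0,0],"grip": 0.3}

```text
clock: 5.78
eef_pos: [0.4781, 0.138, 0.0481]
orientation: [-0.23, 1.566, -0.011]
contact_force: [-1.4, -0.6, -0.7]
gripper_width: 0.0425
```

```bash
python3 - <<'E'
from h import *
show()
E
```

```text
t 5.78 p [0.4781 0.138  0.0481] x [ 0.005 -0.    -1.   ] z [0.976 0.217 0.004] F [-1.4 -0.6 -0.7] w 0.0425 q [-0.48  0.67  0.24  2.05 -0.34  0.46  0.23]
```

Request:
drive_tool:
  rows:
    - {"delta_pos": [0,0,0],"rotation": [0,0,0],"grip": 0.6}
    - {"delta_pos": [0,0,0],"rotation": [0,0,0],"grip": 0.8}
    - {"delta_pos": [0,0,0],"rotation": [0,0,0],"grip": 1}
    - {"delta_pos": [0,0,0],"rotation": [0,0,0],"grip": 1}
    - {"delta_pos": [0,0,0],"rotation": [0,0,0],"grip": 1}
    - {"delta_pos": [-20,0,0],"rotation": [0,0,0],"grip": 1}
    - {"delta_pos": [-40,0,0],"rotation": [0,0,0],"grip": 1}
    - {"delta_pos": [-40,0,0],"rotation": [0,0,0],"grip": 1}
    - {"delta_pos": [-40,0,0],"rotation": [0,0,0],"grip": 0.6}
    - {"delta_pos": [-30,0,0],"rotation": [0,0,0],"grip": 0.6}

```text
clock: 6.62
eef_pos: [0.473, 0.1369, 0.2187]
orientation: [-2.898, 1.557, -2.68]
contact_force: [0.4, 1.1, -0.1]
gripper_width: 0.0641
```

```bash
python3 - <<'E'
from h import *
show()
c=capture("scene");cv2.imwrite("pics/s2.png",c["img"][:,:,::-1])
W=cloud(c);m=(np.hypot(W[...,0]-.478,W[...,1]-.138)<.04)&(W[...,2]>.02)&(W[...,2]<.1)
p=W[m];print("bottle",len(p),circ(p[p[:,2]<.06][:,:2]),p[:,2].max())
p=W[(W[...,2]>0.126)&(W[...,2]<0.14)&(np.hypot(W[...,0]-.596,W[...,1]-.04)<.085)&(np.hypot(W[...,0]-.596,W[...,1]-.04)>.05)]
print("M",circ(p[:,:2]),len(p))
Rt=tool([0,-np.sin(np.radians(50)),-np.cos(np.radians(50))],[1,0,0])
plan([0.595,0.17,0.2],Rt,grip=.6)
E
```

```text
t 6.62 p [0.473  0.1369 0.2187] x [-0.012 -0.006 -1.   ] z [ 0.976  0.216 -0.013] F [ 0.4  1.1 -0.1] w 0.0641 q [-0.6   0.41  0.39  1.88 -0.19  0.9   0.1 ]
bottle 325 (array([0.47715406, 0.13555344]), np.float64(0.01966771563311358), np.float64(0.0020780802327077757)) 0.0916194309126741
M (array([0.59524428, 0.03996193]), np.float64(0.06562364569247703), np.float64(0.0024836480172134184)) 249
n 8 rv [ 11.7   5.3 -49.7]
[{"delta_pos": [3.0, 1.0, 15.0], "rotation": [1.5, 0.7, -6.2], "grip": 0.6}, {"delta_pos": [3.0, 1.0, 15.0], "rotation": [1.5, 0.7, -6.2], "grip": 0.6}, {"delta_pos": [2.0, 2.0, 15.0], "rotation": [1.5, 0.7, -6.2], "grip": 0.6}, {"delta_pos": [2.0, 3.0, 15.0], "rotation": [1.5, 0.7, -6.2], "grip": 0.6}, {"delta_pos": [1.0, 3.0, 15.0], "rotation": [1.5, 0.7, -6.2], "grip": 0.6}, {"delta_pos": [1.0, 4.0, 15.0], "rotation": [1.5, 0.7, -6.2], "grip": 0.6}, {"delta_pos": [0.0, 4.0, 15.0], "rotation": [1.5, 0.7, -6.2], "grip": 0.6}, {"delta_pos": [-0.0, 5.0, 15.0], "rotation": [1.5, 0.7, -6.2], "grip": 0.6}]
```

View pics/s2.png

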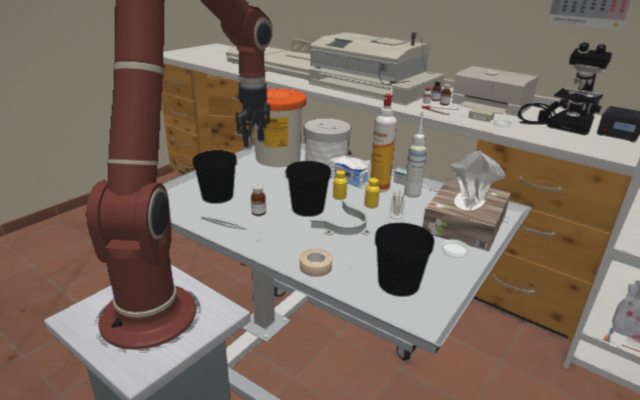

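The scene view shows the bottle upright at (258,201), which is (0.477, 0.136), and the dock is empty. Now I tilt the tool for the push.

Request:
drive_tool:
  rows:
    - {"delta_pos": [0,1,15],"rotation": [1.5,0.7,-6.2],"grip": 0.6}
    - {"delta_pos": [0,1,15],"rotation": [1.5,0.7,-6.2],"grip": 0.6}
    - {"delta_pos": [0,2,15],"rotation": [1.5,0.7,-6.2],"grip": 0.6}
    - {"delta_pos": [0,3,15],"rotation": [1.5,0.7,-6.2],"grip": 0.6}
    - {"delta_pos": [0,3,15],"rotation": [1.5,0.7,-6.2],"grip": 0.6}
    - {"delta_pos": [0,4,15],"rotation": [1.5,0.7,-6.2],"grip": 0.6}

```text
clock: 7.17
eef_pos: [0.5695, 0.1529, 0.2302]
orientation: [-1.565, 0.898, -1.544]
contact_force: [0.4, -0.8, 0.3]
gripper_width: 0.0512
```

```bash
python3 - <<'E'
from h import *
show()
Rt=tool([0,-np.sin(np.radians(50)),-np.cos(np.radians(50))],[1,0,0])
plan([0.595,0.17,0.2],Rt,grip=.6)
E
```

```text
t 7.17 p [0.5695 0.1529 0.2302] x [ 0.017 -0.623 -0.782] z [1.    0.022 0.004] F [ 0.4 -0.8  0.3] w 0.0512 q [-0.94  0.78  0.67  1.49  0.18  1.25 -0.42]
n 2 rv [  0.8   1.  -11.5]
[{"delta_pos": [7.0, 16.0, 13.0], "rotation": [0.4, 0.5, -5.7], "grip": 0.6}, {"delta_pos": [5.0, 17.0, 13.0], "rotation": [0.4, 0.5, -5.7], "grip": 0.6}]
```

Request:
drive_tool:
  rows:
    - {"delta_pos": [0,12,12],"rotation": [0.4,0.5,-5.7],"grip": 0.6}
    - {"delta_pos": [0,12,10],"rotation": [0.4,0.5,-5.0],"grip": 0.6}
    - {"delta_pos": [15,20,0],"rotation": [0,0,0],"grip": 0.6}
    - {"delta_pos": [15,20,0],"rotation": [0,0,0],"grip": 0.6}
    - {"delta_pos": [0,0,0],"rotation": [0,0,0],"grip": 0.6}

```text
clock: 7.58
eef_pos: [0.5934, 0.1864, 0.1517]
orientation: [-1.576, 0.701, -1.557]
contact_force: [-0.8, 0.7, -1.9]
gripper_width: 0.0513
```

```bash
python3 - <<'E'
from h import *
show()
Rt=tool([0,-np.sin(np.radians(50)),-np.cos(np.radians(50))],[1,0,0])
plan([0.595,0.15,0.05],Rt,grip=.6,step=25)
for n in("scene","side"):
    c=capture(n);cv2.imwrite(f"pics/{n}3.png",c["img"][:,:,::-1])
E
```

```text
t 7.58 p [0.5934 0.1864 0.1517] x [ 0.01  -0.764 -0.645] z [ 1.     0.017 -0.004] F [-0.8  0.7 -1.9] w 0.0513 q [-0.97  1.02  0.68  1.36  0.21  1.31 -0.52]
n 5 rv [ 0.8  0.6 -0.1]
[{"delta_pos": [19.0, 11.0, 0.0], "rotation": [0.2, 0.1, -0.0], "grip": 0.6}, {"delta_pos": [19.0, 11.0, 0.0], "rotation": [0.2, 0.1, -0.0], "grip": 0.6}, {"delta_pos": [19.0, 11.0, 0.0], "rotation": [0.2, 0.1, -0.0], "grip": 0.6}, {"delta_pos": [19.0, 11.0, 0.0], "rotation": [0.2, 0.1, -0.0], "grip": 0.6}, {"delta_pos": [19.0, 11.0, 0.0], "rotation": [0.2, 0.1, -0.0], "grip": 0.6}]
```

View pics/scene3.png

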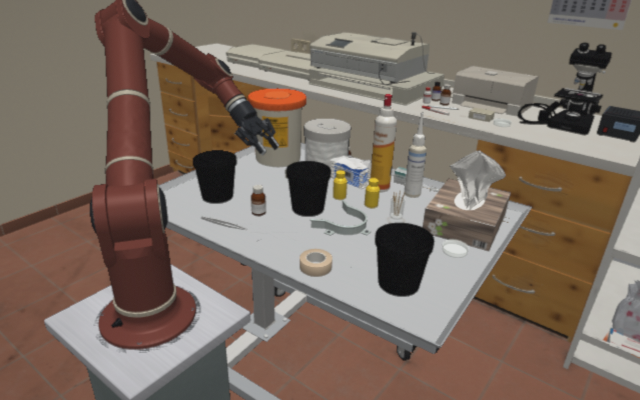

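View pics/side3.png

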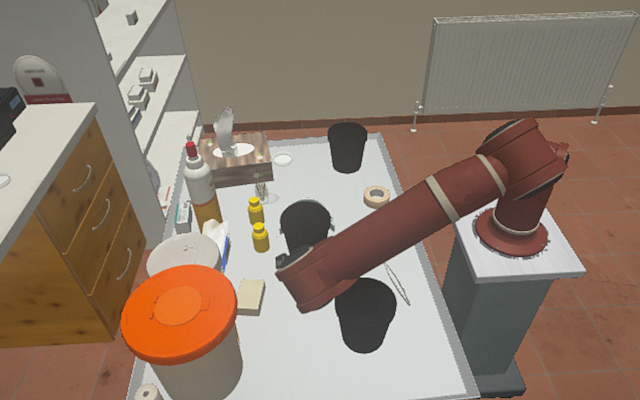

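```bash
python3 - <<'E'
from h import *
for n in("scene","side"):
    c=capture(n);W=cloud(c)
    for x0,x1,y0,y1 in [(.39,.56,.23,.40),(.44,.52,.09,.18),(.52,.68,.20,.5)]:
        m=(W[...,0]>x0)&(W[...,0]<x1)&(W[...,1]>y0)&(W[...,1]<y1)&(W[...,2]>.145)
        p=W[m];print(n,(x0,x1,y0,y1),len(p),p[p[:,2].argsort()[:5]].round(3).tolist() if len(p) else "")
E
```

```text
scene (0.39, 0.56, 0.23, 0.4) 1788 [[0.544, 0.233, 0.179], [0.535, 0.232, 0.188], [0.534, 0.236, 0.191], [0.535, 0.232, 0.192], [0.541, 0.238, 0.192]]
scene (0.44, 0.52, 0.09, 0.18) 0 
scene (0.52, 0.68, 0.2, 0.5) 2566 [[0.622, 0.202, 0.161], [0.623, 0.208, 0.163], [0.558, 0.201, 0.164], [0.624, 0.204, 0.164], [0.559, 0.206, 0.166]]
side (0.39, 0.56, 0.23, 0.4) 1105 [[0.558, 0.367, 0.4], [0.56, 0.373, 0.404], [0.555, 0.369, 0.405], [0.557, 0.374, 0.408], [0.551, 0.37, 0.408]]
side (0.44, 0.52, 0.09, 0.18) 0 
side (0.52, 0.68, 0.2, 0.5) 4398 [[0.641, 0.216, 0.198], [0.639, 0.218, 0.2], [0.645, 0.225, 0.202], [0.632, 0.212, 0.203], [0.643, 0.215, 0.203]]
```

```bash
python3 - <<'E'
from h import *
for n in("scene","side"):
    c=capture(n);W=cloud(c)
    m=(np.hypot(W[...,0]-.472,W[...,1]-.312)<.1)&(W[...,2]>.145);print(n,W[m][:,2].min() if m.any() else None)
E
```

```text
scene 0.19256348093321396
side 0.4039226952175631
```

Request:
drive_tool:
  rows:
    - {"delta_pos": [19,7,0],"rotation": [0,0,0],"grip": 0.6}
    - {"delta_pos": [19,8,0],"rotation": [0,0,0],"grip": 0.6}
    - {"delta_pos": [0,0,0],"rotation": [0,0,0],"grip": 0.6}

```text
clock: 8.13
eef_pos: [0.6008, 0.1639, 0.1318]
orientation: [-1.543, 0.71, -1.54]
contact_force: [-0.9, -0.6, -0.1]
gripper_width: 0.0512
```

```bash
python3 - <<'E'
from h import *
show()
for n in("scene",):
    c=capture(n);W=cloud(c)
    m=(np.hypot(W[...,0]-.472,W[...,1]-.312)<.1)&(W[...,2]>.145);print(n,W[m][:,2].min() if m.any() else None)
Rt=tool([0,-np.sin(np.radians(50)),-np.cos(np.radians(50))],[1,0,0])
plan([0.595,0.135,0.047],Rt,grip=.6,step=25)
E
```

```text
t 8.13 p [0.6008 0.1639 0.1318] x [ 0.023 -0.758 -0.652] z [1.    0.012 0.021] F [-0.9 -0.6 -0.1] w 0.0512 q [-0.95  1.03  0.69  1.41  0.21  1.23 -0.54]
scene 0.17827727805496063
n 4 rv [-0.6  1.5 -0.7]
[{"delta_pos": [20.0, 12.0, -2.0], "rotation": [-0.1, 0.4, -0.2], "grip": 0.6}, {"delta_pos": [20.0, 12.0, -2.0], "rotation": [-0.1, 0.4, -0.2], "grip": 0.6}, {"delta_pos": [20.0, 12.0, -2.0], "rotation": [-0.1, 0.4, -0.2], "grip": 0.6}, {"delta_pos": [20.0, 12.0, -2.0], "rotation": [-0.1, 0.4, -0.2], "grip": 0.6}]
```

Request:
drive_tool:
  rows:
    - {"delta_pos": [20,13,-2],"rotation": [0,0.4,-0.2],"grip": 0.6}
    - {"delta_pos": [20,13,-2],"rotation": [0,0.4,-0.2],"grip": 0.6}
    - {"delta_pos": [12,12,-2],"rotation": [0,0.4,-0.2],"grip": 0.6}
    - {"delta_pos": [0,0,0],"rotation": [0,0,0],"grip": 0.6}

```text
clock: 8.52
eef_pos: [0.6026, 0.1524, 0.0783]
orientation: [-1.538, 0.708, -1.551]
contact_force: [-1.0, -0.7, -1.2]
gripper_width: 0.0512
```

```bash
python3 - <<'E'
from h import *
show()
c=capture("scene");W=cloud(c);cv2.imwrite("pics/s4.png",c["img"][80:280,170:420,::-1].repeat(3,0).repeat(3,1))
for r in(.075,.09): 
    m=(np.hypot(W[...,0]-.472,W[...,1]-.312)<r)&(W[...,2]>.145);print(r,W[m][:,2].min() if m.any() else None)
Rt=tool([0,-np.sin(np.radians(50)),-np.cos(np.radians(50))],[1,0,0])
plan([0.595,0.13,0.047],Rt,grip=.6,step=25)
E
```

```text
t 8.52 p [0.6026 0.1524 0.0783] x [ 0.015 -0.759 -0.651] z [ 1.    -0.001  0.025] F [-1.  -0.7 -1.2] w 0.0512 q [-0.93  1.1   0.67  1.43  0.19  1.15 -0.58]
0.075 0.29111413288406884
0.09 0.2166129060764515
n 2 rv [-1.2  1.  -0.6]
[{"delta_pos": [19.0, 5.0, -5.0], "rotation": [-0.6, 0.5, -0.3], "grip": 0.6}, {"delta_pos": [19.0, 5.0, -5.0], "rotation": [-0.6, 0.5, -0.3], "grip": 0.6}]
```

View pics/s4.png

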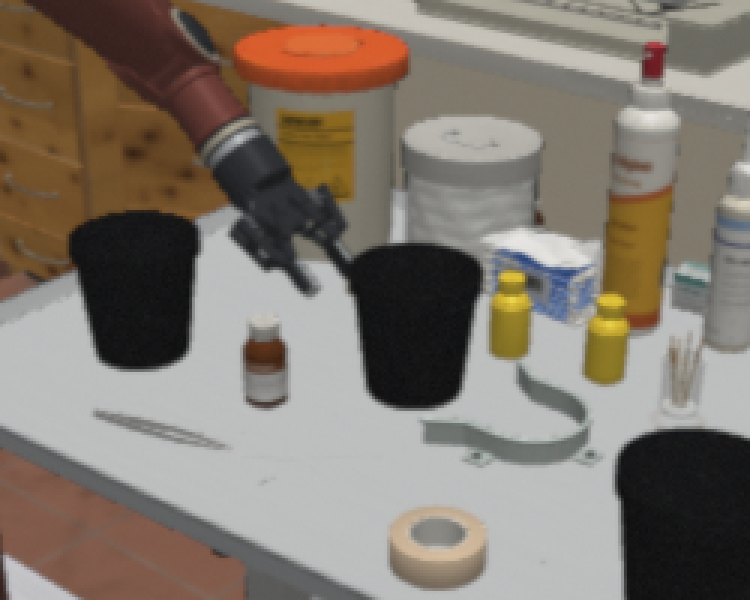

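The crop shows the open fingers behind the middle beaker, clear of the left beaker and the bottle.

Request:
drive_tool:
  rows:
    - {"delta_pos": [17,9,-4],"rotation": [-0.6,0.5,-0.3],"grip": 0.6}
    - {"delta_pos": [17,8,-4],"rotation": [-0.6,0.5,-0.3],"grip": 0.6}
    - {"delta_pos": [0,0,0],"rotation": [0,0,0],"grip": 0.6}

```text
clock: 8.82
eef_pos: [0.5995, 0.1391, 0.0479]
orientation: [-1.562, 0.701, -1.562]
contact_force: [-0.3, 0.3, -0.9]
gripper_width: 0.0514
```

```bash
python3 - <<'E'
from h import *
show()
Rt=tool([0,-np.sin(np.radians(50)),-np.cos(np.radians(50))],[1,0,0])
plan([0.594,0.10,0.045],Rt,grip=.6,step=15,dig=1)
E
```

```text
t 8.82 p [0.5995 0.1391 0.0479] x [ 0.007 -0.764 -0.645] z [1.    0.003 0.007] F [-0.3  0.3 -0.9] w 0.0514 q [-0.92  1.14  0.66  1.45  0.19  1.1  -0.58]
n 3 rv [-0.2  0.4 -0.1]
[{"delta_pos": [10.6, -7.7, -1.9], "rotation": [-0.1, 0.1, -0.0], "grip": 0.6}, {"delta_pos": [10.6, -7.7, -1.9], "rotation": [-0.1, 0.1, -0.0], "grip": 0.6}, {"delta_pos": [10.6, -7.6, -1.8], "rotation": [-0.1, 0.1, -0.0], "grip": 0.6}]
```

Request:
drive_tool:
  rows:
    - {"delta_pos": [8,-5.5,-3],"rotation": [0,0.4,0],"grip": 0.6}
    - {"delta_pos": [8,-5.5,-2],"rotation": [0,0,0],"grip": 0.6}
    - {"delta_pos": [7,-5,0],"rotation": [0,0,0],"grip": 0.6}
    - {"delta_pos": [5,-4,0],"rotation": [0,0,0],"grip": 0.6}
    - {"delta_pos": [5,-4,0],"rotation": [0,0,0],"grip": 0.6}

```text
clock: 9.23
eef_pos: [0.5952, 0.0959, 0.0465]
orientation: [-1.566, 0.701, -1.567]
contact_force: [-0.3, -1.1, -0.6]
gripper_width: 0.0513
```

```bash
cat >> h.py <<'E'
def rim(c,x,y,z0=.134,r=.085,tilt=False):
    W=cloud(c);d=np.hypot(W[...,0]-x,W[...,1]-y)
    p=W[(W[...,2]>z0-.008)&(W[...,2]<z0+.008)&(d<r)&(d>.05)]
    if len(p)<30: print("few",len(p));return
    a=circ(p[:,:2]);print("rim c",a[0].round(4),"r",a[1].round(4),"sd",a[2].round(4),"n",len(p),"zmed",np.median(p[:,2]).round(4))
    return a
E
python3 - <<'E'
from h import *
show()
c=capture("scene");rim(c,.595,.037)
c=capture("wrist");cv2.imwrite("pics/w5.png",c["img"][:,:,::-1])
E
```

```text
t 9.23 p [0.5952 0.0959 0.0465] x [ 0.003 -0.764 -0.645] z [ 1.    -0.     0.004] F [-0.3 -1.1 -0.6] w 0.0513 q [-0.89  1.12  0.67  1.53  0.21  1.02 -0.57]
rim c [0.5949 0.0399] r 0.0657 sd 0.0026 n 251 zmed 0.1307
```

View pics/w5.png

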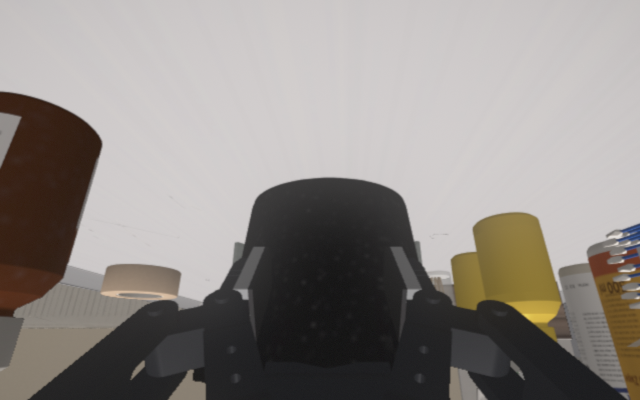

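The wrist view (inverted) shows the beaker wall centred between the pads, at columns 245–410. I start pushing.

Request:
drive_tool:
  rows:
    - {"delta_pos": [5,-4,-0.5],"rotation": [0,0,0],"grip": 0.6}
    - {"delta_pos": [5,-4,-0.5],"rotation": [0,0,0],"grip": 0.6}
    - {"delta_pos": [6,-5,0],"rotation": [0,0,0],"grip": 0.6}
    - {"delta_pos": [6,-5,0],"rotation": [0,0,0],"grip": 0.6}
    - {"delta_pos": [6,-5,0],"rotation": [0,0,0],"grip": 0.6}

```text
clock: 9.75
eef_pos: [0.5958, 0.0603, 0.0459]
orientation: [-1.562, 0.706, -1.56]
contact_force: [0.1, 1.1, 0.8]
gripper_width: 0.0511
```

```bash
python3 - <<'E'
from h import *
show()
c=capture("scene");rim(c,.595,.0)
c=capture("side");rim(c,.595,.0)
E
```

```text
t 9.75 p [0.5958 0.0603 0.0459] x [ 0.008 -0.761 -0.649] z [1.    0.005 0.007] F [0.1 1.1 0.8] w 0.0511 q [-0.85  1.11  0.68  1.59  0.23  0.94 -0.56]
rim c [0.5942 0.0058] r 0.0653 sd 0.0021 n 264 zmed 0.1303
rim c [0.595  0.0032] r 0.0654 sd 0.0017 n 344 zmed 0.1315
```

Request:
drive_tool:
  rows:
    - {"delta_pos": [6,-5,-0.5],"rotation": [0,0.3,0],"grip": 0.6}
    - {"delta_pos": [6,-5,-0.5],"rotation": [0,0,0],"grip": 0.6}
    - {"delta_pos": [6,-5,0],"rotation": [0,0,0],"grip": 0.6}
    - {"delta_pos": [6,-5,0],"rotation": [0,0,0],"grip": 0.6}
    - {"delta_pos": [6,-5,0],"rotation": [0,0,0],"grip": 0.6}
    - {"delta_pos": [6,-5,0],"rotation": [0,0,0],"grip": 0.6}
    - {"delta_pos": [6,-5,0],"rotation": [0,0,0],"grip": 0.6}

```text
clock: 10.43
eef_pos: [0.5948, 0.0007, 0.0452]
orientation: [-1.567, 0.706, -1.568]
contact_force: [-0.4, 0.8, 1.0]
gripper_width: 0.0513
```

```bash
python3 - <<'E'
from h import *
show()
c=capture("scene");rim(c,.595,-0.06)
c=capture("side");rim(c,.595,-.06)
E
```

```text
t 10.43 p [0.5948 0.0007 0.0452] x [ 0.002 -0.761 -0.649] z [1.    0.    0.003] F [-0.4  0.8  1. ] w 0.0513 q [-0.79  1.1   0.7   1.67  0.27  0.83 -0.53]
rim c [ 0.5931 -0.0532] r 0.0654 sd 0.0023 n 275 zmed 0.1306
rim c [ 0.5936 -0.0563] r 0.0655 sd 0.0019 n 323 zmed 0.1316
```

Request:
drive_tool:
  rows:
    - {"delta_pos": [6,-5,0],"rotation": [0,0,0],"grip": 0.6}
    - {"delta_pos": [6,-5,0],"rotation": [0,0,0],"grip": 0.6}
    - {"delta_pos": [6,-5,0],"rotation": [0,0,0],"grip": 0.6}
    - {"delta_pos": [5,-4,0],"rotation": [0,0,0],"grip": 0.6}
    - {"delta_pos": [4,-3,0],"rotation": [0,0,0],"grip": 0.6}
    - {"delta_pos": [3,-2,0],"rotation": [0,0,0],"grip": 0.6}

```text
clock: 11.03
eef_pos: [0.5946, -0.0416, 0.044]
orientation: [-1.567, 0.706, -1.569]
contact_force: [0.6, 0.7, 0.5]
gripper_width: 0.0513
```

```bash
python3 - <<'E'
from h import *
show()
c=capture("scene");rim(c,.595,-0.1)
c=capture("side");rim(c,.595,-.1)
E
```

```text
t 11.03 p [ 0.5946 -0.0416  0.044 ] x [ 0.001 -0.761 -0.648] z [ 1.    -0.001  0.003] F [0.6 0.7 0.5] w 0.0513 q [-0.75  1.1   0.72  1.71  0.29  0.76 -0.51]
rim c [ 0.5932 -0.0951] r 0.0654 sd 0.0022 n 278 zmed 0.1307
rim c [ 0.5939 -0.0962] r 0.0655 sd 0.0019 n 288 zmed 0.1313
```

Request:
drive_tool:
  rows:
    - {"delta_pos": [2.5,-2.5,0],"rotation": [0,0,0],"grip": 0.6}
    - {"delta_pos": [2.5,-2.5,0],"rotation": [0,0,0],"grip": 0.6}
    - {"delta_pos": [2,-2,0],"rotation": [0,0,0],"grip": 0.6}

```text
clock: 11.38
eef_pos: [0.5944, -0.0509, 0.0438]
orientation: [-1.568, 0.707, -1.569]
contact_force: [-0.0, 1.1, 0.1]
gripper_width: 0.0513
```

Request:
drive_tool:
  rows:
    - {"delta_pos": [2,-2,0],"rotation": [0,0,0],"grip": 0.6}

```text
clock: 11.47
eef_pos: [0.595, -0.0525, 0.0435]
orientation: [-1.567, 0.709, -1.566]
contact_force: [-2.0, 10.5, 3.2]
gripper_width: 0.0511
```

Request:
drive_tool:
  rows:
    - {"delta_pos": [2,-2,0],"rotation": [0,0,0],"grip": 0.6}

```text
clock: 11.55
eef_pos: [0.5953, -0.0526, 0.043]
orientation: [-1.566, 0.713, -1.565]
contact_force: [-3.6, 13.3, 7.7]
gripper_width: 0.0512
```

```bash
python3 - <<'E'
from h import *
show()
c=capture("scene");rim(c,.595,-0.105)
c=capture("side");rim(c,.595,-.105)
E
```

```text
t 11.55 p [ 0.5953 -0.0526  0.043 ] x [ 0.005 -0.757 -0.654] z [1.    0.003 0.003] F [-3.6 13.3  7.7] w 0.0512 q [-0.73  1.09  0.72  1.73  0.3   0.73 -0.51]
rim c [ 0.5929 -0.1059] r 0.0652 sd 0.0019 n 284 zmed 0.1304
rim c [ 0.5943 -0.1054] r 0.0654 sd 0.0018 n 282 zmed 0.1313
```

The force rose to 13 N at the back of the dock with the rim at y = -0.106, so the beaker is seated. I retreat now.

Request:
drive_tool:
  rows:
    - {"delta_pos": [-8,6,0],"rotation": [0,0,0],"grip": 0.6}
    - {"delta_pos": [-20,16,0],"rotation": [0,0,0],"grip": 0.6}
    - {"delta_pos": [-24,18,0],"rotation": [0,0,0],"grip": 0.6}
    - {"delta_pos": [-26,16,0],"rotation": [0,0,0],"grip": 0.6}
    - {"delta_pos": [-36,-10,0],"rotation": [0,0,0],"grip": 0.8}
    - {"delta_pos": [-30,-25,0],"rotation": [0,0,0],"grip": 1}
    - {"delta_pos": [-25,-25,0],"rotation": [0,0,3],"grip": 1}

```text
clock: 12.23
eef_pos: [0.5888, 0.082, 0.1494]
orientation: [-1.597, 0.758, -1.583]
contact_force: [0.9, 1.0, 0.4]
gripper_width: 0.0844
```

```bash
python3 - <<'E'
from h import *
show()
c=capture("scene");rim(c,.595,-0.105);cv2.imwrite("pics/s6.png",c["img"][:,:,::-1])
c=capture("side");rim(c,.595,-.105);rim(c,.472,.312)
# near side of L rim
C=np.array([.472,.3125]);az=np.degrees(np.arctan2(C[1],C[0]));print(az)
u=C/np.linalg.norm(C);g=C-.065*u;print(g)
plan([*g,.24],down(az))
E
```

```text
t 12.23 p [0.5888 0.082  0.1494] x [-0.009 -0.726 -0.688] z [ 1.     0.005 -0.019] F [0.9 1.  0.4] w 0.0844 q [-0.87  0.94  0.69  1.56  0.24  1.1  -0.46]
rim c [ 0.593  -0.1055] r 0.0656 sd 0.0022 n 281 zmed 0.1305
rim c [ 0.5945 -0.1055] r 0.065 sd 0.0019 n 177 zmed 0.1311
rim c [0.4729 0.3127] r 0.0653 sd 0.0012 n 453 zmed 0.1318
33.50759750748073
[0.41780218 0.27661691]
n 9 rv [-31.7 -13.6  45.1]
[{"delta_pos": [-22.0, 9.0, -20.0], "rotation": [-3.5, -1.5, 5.0], "grip": 1}, {"delta_pos": [-22.0, 12.0, -18.0], "rotation": [-3.5, -1.5, 5.0], "grip": 1}, {"delta_pos": [-21.0, 15.0, -17.0], "rotation": [-3.5, -1.5, 5.0], "grip": 1}, {"delta_pos": [-20.0, 18.0, -15.0], "rotation": [-3.5, -1.5, 5.0], "grip": 1}, {"delta_pos": [-19.0, 20.0, -14.0], "rotation": [-3.5, -1.5, 5.0], "grip": 1}, {"delta_pos": [-17.0, 23.0, -12.0], "rotation": [-3.5, -1.5, 5.0], "grip": 1}, {"delta_pos": [-16.0, 25.0, -10.0], "rotation": [-3.5, -1.5, 5.0], "grip": 1}, {"delta_pos": [-14.0, 27.0, -8.0], "rotation": [-3.5, -1.5, 5.0], "grip": 1}, {"delta_pos": [-11.0, 28.0, -6.0], "rotation": [-3.5, -1.5, 5.0], "grip": 1}]
```

View pics/s6.png

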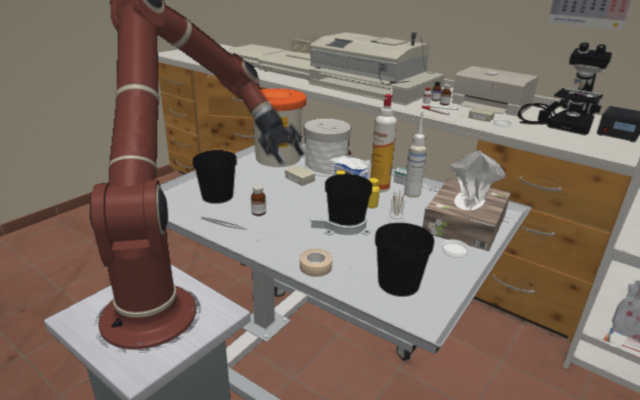

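The scene view shows the middle beaker seated in the dock at (348,200), and the bottle and the others unmoved. Next is the left beaker.

Request:
drive_tool:
  rows:
    - {"delta_pos": [-28,-28,0],"rotation": [-3.5,-1.5,5],"grip": 1}
    - {"delta_pos": [-28,-22,0],"rotation": [-3.5,-1.5,5],"grip": 1}
    - {"delta_pos": [-22,-6,-8],"rotation": [-3.5,-1.5,5],"grip": 1}
    - {"delta_pos": [-10,15,-15],"rotation": [-3.5,-1.5,5],"grip": 1}
    - {"delta_pos": [-10,20,-15],"rotation": [-3.5,-1.5,5],"grip": 1}
    - {"delta_pos": [-8,23,-15],"rotation": [-3.5,-1.5,5],"grip": 1}

```text
clock: 12.83
eef_pos: [0.5247, 0.1379, 0.2359]
orientation: [-1.904, 1.284, -1.486]
contact_force: [0.8, -0.3, -0.7]
gripper_width: 0.0852
```

```bash
python3 - <<'E'
from h import *
show()
plan([.418,.2766,.24],down(33.5))
E
```

```text
t 12.83 p [0.5247 0.1379 0.2359] x [ 0.024 -0.282 -0.959] z [ 0.915  0.393 -0.093] F [ 0.8 -0.3 -0.7] w 0.0852 q [-0.72  0.52  0.43  1.7   0.08  1.04  0.04]
n 5 rv [-9.5 -6.7 15.1]
[{"delta_pos": [-9.0, 33.0, -9.0], "rotation": [-1.9, -1.3, 3.0], "grip": 1}, {"delta_pos": [-8.0, 33.0, -7.0], "rotation": [-1.9, -1.3, 3.0], "grip": 1}, {"delta_pos": [-6.0, 34.0, -6.0], "rotation": [-1.9, -1.3, 3.0], "grip": 1}, {"delta_pos": [-4.0, 34.0, -5.0], "rotation": [-1.9, -1.3, 3.0], "grip": 1}, {"delta_pos": [-3.0, 35.0, -4.0], "rotation": [-1.9, -1.3, 3.0], "grip": 1}]
```

Request:
drive_tool:
  rows:
    - {"delta_pos": [-9,33,-9],"rotation": [-1.9,-1.3,3],"grip": 1}
    - {"delta_pos": [-8,33,-7],"rotation": [-1.9,-1.3,3],"grip": 1}
    - {"delta_pos": [-4,34,-6],"rotation": [-1.9,-1.3,3],"grip": 1}
    - {"delta_pos": [-2,30,-5],"rotation": [-1.9,-1.3,3],"grip": 1}
    - {"delta_pos": [0,25,-4],"rotation": [-1.9,-1.3,2.5],"grip": 1}
    - {"delta_pos": [0,0,0],"rotation": [0,0,0],"grip": 0.6}

```text
clock: 13.33
eef_pos: [0.4173, 0.2623, 0.2382]
orientation: [1.233, 1.567, 1.815]
contact_force: [-0.6, -0.2, -0.2]
gripper_width: 0.0756
```

```bash
python3 - <<'E'
from h import *
show()
plan([.418,.2766,.16],down(33.5),grip=.5,step=25)
c=capture("wrist");cv2.imwrite("pics/w7.png",c["img"][:,:,::-1]);rim(c,.472,.312)
E
```

```text
t 13.33 p [0.4173 0.2623 0.2382] x [-0.001  0.004 -1.   ] z [0.835 0.55  0.001] F [-0.6 -0.2 -0.2] w 0.0756 q [-0.79  0.37  0.25  1.86 -0.12  0.92  0.11]
n 4 rv [-0.2  0.1 -0.2]
[{"delta_pos": [20.0, 3.0, 2.0], "rotation": [-0.0, 0.0, -0.1], "grip": 0.5}, {"delta_pos": [20.0, 3.0, 2.0], "rotation": [-0.0, 0.0, -0.1], "grip": 0.5}, {"delta_pos": [20.0, 3.0, 2.0], "rotation": [-0.0, 0.0, -0.1], "grip": 0.5}, {"delta_pos": [20.0, 3.0, 2.0], "rotation": [-0.0, 0.0, -0.1], "grip": 0.5}]
rim c [0.4714 0.3124] r 0.0649 sd 0.001 n 3261 zmed 0.1319
```

View pics/w7.png

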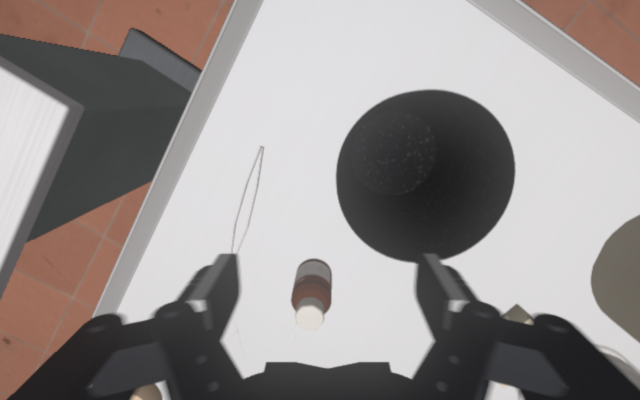

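The wrist view shows the left beaker's opening at (425,175) and the bottle at (312,292), both clear.

Request:
drive_tool:
  rows:
    - {"delta_pos": [20,4,3],"rotation": [0,0,0],"grip": 0.6}
    - {"delta_pos": [25,5,3],"rotation": [0,0,0],"grip": 0.6}
    - {"delta_pos": [20,3,2],"rotation": [0,0,0],"grip": 0.6}
    - {"delta_pos": [8,0,0],"rotation": [0,0,0],"grip": 0.6}
    - {"delta_pos": [0,0,0],"rotation": [0,0,0],"grip": 0.6}

```text
clock: 13.8
eef_pos: [0.4259, 0.2698, 0.164]
orientation: [-1.041, 1.56, -0.472]
contact_force: [0.4, -0.0, 0.6]
gripper_width: 0.0511
```

```bash
python3 - <<'E'
from h import *
show()
plan([.4178,.2766,.105],down(33.5),grip=.6,step=25,dig=1)
E
```

```text
t 13.8 p [0.4259 0.2698 0.164 ] x [ 0.01  -0.005 -1.   ] z [0.843 0.539 0.005] F [ 0.4 -0.   0.6] w 0.0511 q [-0.78  0.48  0.24  1.93 -0.15  0.74  0.11]
n 3 rv [-0.9  0.3  0.5]
[{"delta_pos": [19.6, 3.5, -1.2], "rotation": [-0.3, 0.1, 0.2], "grip": 0.6}, {"delta_pos": [19.6, 3.5, -1.1], "rotation": [-0.3, 0.1, 0.2], "grip": 0.6}, {"delta_pos": [19.7, 3.4, -1.0], "rotation": [-0.3, 0.1, 0.2], "grip": 0.6}]
```

Request:
drive_tool:
  rows:
    - {"delta_pos": [10,8,-3],"rotation": [-0.5,0.3,0.5],"grip": 0.6}
    - {"delta_pos": [10,3,-1],"rotation": [-0.4,0,0],"grip": 0.6}
    - {"delta_pos": [0,0,0],"rotation": [0,0,0],"grip": 0.6}

```text
clock: 14.05
eef_pos: [0.4186, 0.2754, 0.1437]
orientation: [-1.15, 1.568, -0.569]
contact_force: [-0.0, -0.3, -0.2]
gripper_width: 0.0509
```

```bash
python3 - <<'E'
from h import *
show()
plan([.4178,.2766,.105],down(33.5),grip=.6,step=25,dig=1)
E
```

```text
t 14.05 p [0.4186 0.2754 0.1437] x [ 0.002 -0.001 -1.   ] z [0.836 0.549 0.001] F [-0.  -0.3 -0.2] w 0.0509 q [-0.78  0.51  0.22  1.96 -0.16  0.69  0.12]
n 2 rv [-0.2  0.1  0.1]
[{"delta_pos": [19.4, 0.8, -0.0], "rotation": [-0.1, 0.0, 0.1], "grip": 0.6}, {"delta_pos": [19.4, 0.7, -0.0], "rotation": [-0.1, 0.0, 0.1], "grip": 0.6}]
```

Well aligned. I descend and pinch the rim.

Request:
drive_tool:
  rows:
    - {"delta_pos": [16,1,0],"rotation": [0,0,0],"grip": 0.6}
    - {"delta_pos": [16,0.5,0],"rotation": [0,0,0],"grip": 0.6}
    - {"delta_pos": [7,0,0],"rotation": [0,0,0],"grip": 0.6}
    - {"delta_pos": [0,0,0],"rotation": [0,0,0],"grip": 0.6}

```text
clock: 14.38
eef_pos: [0.4206, 0.2773, 0.1064]
orientation: [-0.335, 1.563, 0.245]
contact_force: [-0.4, 0.1, 0.3]
gripper_width: 0.0511
```

```bash
python3 - <<'E'
from h import *
show()
plan([.4178,.2766,.105],down(33.5),grip=.6,step=25,dig=1)
E
```

```text
t 14.38 p [0.4206 0.2773 0.1064] x [ 0.008  0.002 -1.   ] z [0.837 0.548 0.008] F [-0.4  0.1  0.3] w 0.0511 q [-0.76  0.57  0.2   1.99 -0.19  0.59  0.14]
n 1 rv [-0.3  0.4  0.2]
[{"delta_pos": [1.4, 1.0, -2.8], "rotation": [-0.3, 0.4, 0.2], "grip": 0.6}]
```

Request:
drive_tool:
  rows:
    - {"delta_pos": [1.5,1,-3],"rotation": [0,0.4,0.2],"grip": 0.3}
    - {"delta_pos": [0,0,-0.5],"rotation": [0,0,0],"grip": 0}
    - {"delta_pos": [0,0,0],"rotation": [0,0,0],"grip": 0}
    - {"delta_pos": [0,0,0],"rotation": [0,0,0],"grip": 0}
    - {"delta_pos": [0,0,0],"rotation": [0,0,0],"grip": 0}
    - {"delta_pos": [0,0,0],"rotation": [0,0,0],"grip": 0}
  newtons: 50

```text
clock: 14.88
eef_pos: [0.4211, 0.2786, 0.1098]
orientation: [0.141, 1.558, 0.72]
contact_force: [-0.1, 0.7, 2.8]
gripper_width: 0.0051
```

```bash
python3 - <<'E'
from h import *
show();c=capture("scene");rim(c,.472,.312)
E
```

```text
t 14.88 p [0.4211 0.2786 0.1098] x [ 0.01   0.008 -1.   ] z [0.837 0.547 0.013] F [-0.1  0.7  2.8] w 0.0051 q [-0.76  0.56  0.2   1.99 -0.19  0.59  0.14]
rim c [0.4711 0.3111] r 0.0666 sd 0.0043 n 241 zmed 0.1317
```

Request:
drive_tool:
  rows:
    - {"delta_pos": [-10,0,0],"rotation": [0,0.5,0.3],"grip": 0}
    - {"delta_pos": [-25,0,0],"rotation": [0,0,0],"grip": 0}
    - {"delta_pos": [-35,0,0],"rotation": [0,0,0],"grip": 0}
    - {"delta_pos": [-35,0,0],"rotation": [0,0,0],"grip": 0}
    - {"delta_pos": [-35,0,0],"rotation": [0,0,0],"grip": 0}
    - {"delta_pos": [-25,0,0],"rotation": [0,0,0],"grip": 0}
    - {"delta_pos": [-10,0,0],"rotation": [0,0,0],"grip": 0}
    - {"delta_pos": [0,0,0],"rotation": [0,0,0],"grip": 0}

```text
clock: 15.6
eef_pos: [0.4158, 0.2726, 0.2876]
orientation: [2.882, 1.549, -2.824]
contact_force: [1.2, 0.4, -2.2]
gripper_width: 0.0048
```

```bash
python3 - <<'E'
from h import *
show();p,R=pose();z=R.as_matrix()[:,2]
c=capture("scene");cv2.imwrite("pics/s8.png",c["img"][:,:,::-1])
g=p[:2]+.065*z[:2];h=p[2]+.0242
rim(c,*g,z0=h);rim(capture("side"),*g,z0=h);print("pred",g,h)
E
```

```text
t 15.6 p [0.4158 0.2726 0.2876] x [-0.02  -0.007 -1.   ] z [ 0.838  0.545 -0.021] F [ 1.2  0.4 -2.2] w 0.0048 q [-0.81  0.34  0.26  1.76 -0.1   1.08  0.07]
rim c [0.4619 0.3018] r 0.0618 sd 0.0053 n 186 zmed 0.3087
rim c [0.4707 0.3072] r 0.065 sd 0.0045 n 278 zmed 0.3077
pred [0.47031288 0.30805936] 0.3117643037135949
```

View pics/s8.png

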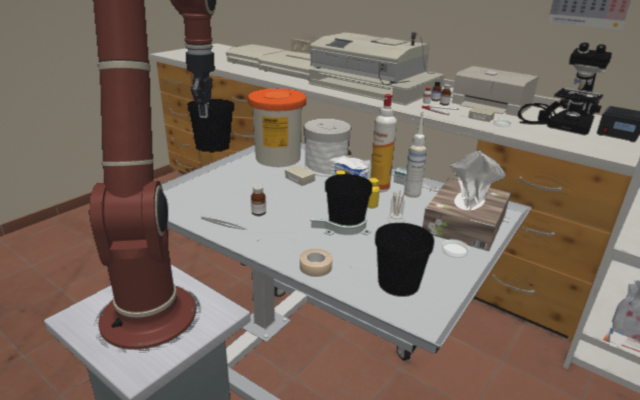

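The scene view shows the left beaker held at (212,122) and everything else in place. I swing over to the dock.

```bash
python3 - <<'E'
from h import *
plan([.5297,-.0953,.285],down(-10.2),grip=0,step=36)
E
```

```text
n 11 rv [43.3 -1.5  0.3]
[{"delta_pos": [0.0, -34.0, -9.0], "rotation": [3.9, -0.1, 0.0], "grip": 0}, {"delta_pos": [0.0, -34.0, -7.0], "rotation": [3.9, -0.1, 0.0], "grip": 0}, {"delta_pos": [0.0, -35.0, -5.0], "rotation": [3.9, -0.1, 0.0], "grip": 0}, {"delta_pos": [-0.0, -35.0, -2.0], "rotation": [3.9, -0.1, 0.0], "grip": 0}, {"delta_pos": [-0.0, -35.0, 0.0], "rotation": [3.9, -0.1, 0.0], "grip": 0}, {"delta_pos": [-0.0, -35.0, 2.0], "rotation": [3.9, -0.1, 0.0], "grip": 0}, {"delta_pos": [-0.0, -35.0, 5.0], "rotation": [3.9, -0.1, 0.0], "grip": 0}, {"delta_pos": [-0.0, -34.0, 7.0], "rotation": [3.9, -0.1, 0.0], "grip": 0}, {"delta_pos": [-0.0, -34.0, 10.0], "rotation": [3.9, -0.1, 0.0], "grip": 0}, {"delta_pos": [-0.0, -33.0, 12.0], "rotation": [3.9, -0.1, 0.0], "grip": 0}, {"delta_pos": [-0.0, -32.0, 14.0], "rotation": [3.9, -0.1, 0.0], "grip": 0}]
```

Request:
drive_tool:
  rows:
    - {"delta_pos": [0,-20,-6],"rotation": [2.5,-0.5,0],"grip": 0}
    - {"delta_pos": [0,-34,-7],"rotation": [3.9,-0.5,0],"grip": 0}
    - {"delta_pos": [0,-35,-5],"rotation": [3.9,-0.5,0],"grip": 0}
    - {"delta_pos": [0,-35,-2],"rotation": [3.9,-0.1,0],"grip": 0}
    - {"delta_pos": [0,-35,0],"rotation": [3.9,-0.1,0],"grip": 0}
    - {"delta_pos": [0,-35,2],"rotation": [3.9,-0.1,0],"grip": 0}
    - {"delta_pos": [0,-35,5],"rotation": [3.9,-0.1,0],"grip": 0}
    - {"delta_pos": [0,-34,7],"rotation": [3.9,-0.1,0],"grip": 0}
    - {"delta_pos": [0,-30,10],"rotation": [3.5,-0.1,0],"grip": 0}
    - {"delta_pos": [0,-20,10],"rotation": [2.5,-0.1,0],"grip": 0}

```text
clock: 16.53
eef_pos: [0.5064, -0.0435, 0.2634]
orientation: [-2.915, 1.539, -2.988]
contact_force: [0.3, 0.3, -1.0]
gripper_width: 0.0049
```

```bash
python3 - <<'E'
from h import *
show()
plan([.5297,-.0953,.285],down(-10.2),grip=0,step=15)
E
```

```text
t 16.53 p [ 0.5064 -0.0435  0.2634] x [-0.031 -0.005 -1.   ] z [ 0.997 -0.073 -0.03 ] F [ 0.3  0.3 -1. ] w 0.0049 q [-0.31  0.41  0.51  1.77 -0.21  1.05  0.2 ]
n 5 rv [ 6.  -1.7  0.5]
[{"delta_pos": [-4.0, -10.0, 5.0], "rotation": [1.2, -0.3, 0.1], "grip": 0}, {"delta_pos": [-4.0, -10.0, 6.0], "rotation": [1.2, -0.3, 0.1], "grip": 0}, {"delta_pos": [-4.0, -10.0, 6.0], "rotation": [1.2, -0.3, 0.1], "grip": 0}, {"delta_pos": [-4.0, -10.0, 6.0], "rotation": [1.2, -0.3, 0.1], "grip": 0}, {"delta_pos": [-4.0, -10.0, 6.0], "rotation": [1.2, -0.3, 0.1], "grip": 0}]
```

Request:
drive_tool:
  rows:
    - {"delta_pos": [-5,-10,5],"rotation": [1.2,-0.8,0.1],"grip": 0}
    - {"delta_pos": [-5,-12,6],"rotation": [1.2,-0.6,0.2],"grip": 0}
    - {"delta_pos": [-4,-12,6],"rotation": [1.2,-0.3,0.2],"grip": 0}
    - {"delta_pos": [-3,-10,5],"rotation": [1.2,0,0],"grip": 0}
    - {"delta_pos": [0,0,0],"rotation": [0,0,0],"grip": 0}

```text
clock: 16.95
eef_pos: [0.5181, -0.0993, 0.2736]
orientation: [-2.825, 1.554, -3.003]
contact_force: [-1.0, -0.2, -1.0]
gripper_width: 0.0047
```

```bash
python3 - <<'E'
from h import *
show();p,R=pose();z=R.as_matrix()[:,2]
g=p[:2]+.065*z[:2];h=p[2]+.0242
for n in("scene","side"):
  c=capture(n);cv2.imwrite(f"pics/{n}9.png",c["img"][:,:,::-1]);rim(c,*g,z0=h,r=.08);rim(c,.5935,-.106)
print("pred",g,h)
plan([.5297,-.0953,.275],down(-10.2),grip=0,step=15)
E
```

```text
t 16.95 p [ 0.5181 -0.0993  0.2736] x [-0.016 -0.002 -1.   ] z [ 0.984 -0.177 -0.016] F [-1.  -0.2 -1. ] w 0.0047 q [-0.22  0.43  0.54  1.71 -0.24  1.08  0.22]
rim c [ 0.5775 -0.1085] r 0.066 sd 0.0047 n 190 zmed 0.295
rim c [ 0.5925 -0.1062] r 0.0648 sd 0.002 n 181 zmed 0.1306
rim c [ 0.5793 -0.1092] r 0.0649 sd 0.0051 n 203 zmed 0.2937
rim c [ 0.5942 -0.1044] r 0.0651 sd 0.0017 n 201 zmed 0.1316
pred [ 0.58208361 -0.11078466] 0.29778524681015833
n 1 rv [ 0.3 -1.   0.1]
[{"delta_pos": [-2.0, 3.0, 12.0], "rotation": [0.3, -1.0, 0.1], "grip": 0}]
```

View pics/scene9.png

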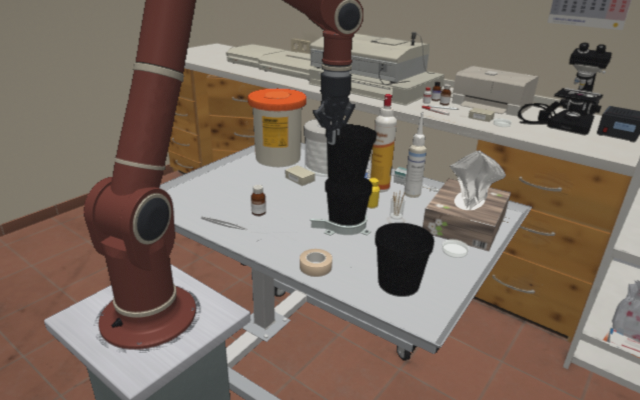

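Request:
drive_tool:
  rows:
    - {"delta_pos": [0,3,7],"rotation": [0,-0.6,0],"grip": 0}
    - {"delta_pos": [0,2,7],"rotation": [0,-0.5,0],"grip": 0}
    - {"delta_pos": [0,0,0],"rotation": [0,0,0],"grip": 0}

```text
clock: 17.3
eef_pos: [0.533, -0.0888, 0.2717]
orientation: [1.137, 1.57, 0.97]
contact_force: [-0.0, 0.4, -1.9]
gripper_width: 0.0049
```

```bash
cat >> h.py <<'E'
def rimplane(c,x,y,z0):
    W=cloud(c);d=np.hypot(W[...,0]-x,W[...,1]-y);img=c["img"]
    p=W[(W[...,2]>z0-.015)&(W[...,2]<z0+.012)&(d<.072)&(d>.056)&(img.max(2)<60)]
    # top edge by angle
    a=np.arctan2(p[:,1]-y,p[:,0]-x);top=[]
    for k in np.linspace(-np.pi,np.pi,25)[:-1]:
        q=p[(a>=k)&(a<k+.262)]
        if len(q)>3: top.append([k+.13,np.percentile(q[:,2],95)])
    top=np.array(top);A=np.c_[np.ones(len(top)),np.cos(top[:,0]),np.sin(top[:,0])]
    s=np.linalg.lstsq(A,top[:,1],rcond=None)[0];print("rim z0 %.4f slope deg x %.2f y %.2f n %d"%(s[0],np.degrees(s[1]/.065),np.degrees(s[2]/.065),len(top)))
E
python3 - <<'E'
from h import *
show();p,R=pose();z=R.as_matrix()[:,2]
g=p[:2]+.063*z[:2];h=p[2]+.0235
for n in("scene","side"):
  c=capture(n);rim(c,*g,z0=h,r=.08);rimplane(c,*g,h);rimplane(c,.5935,-.1055,.134)
print("pred",g,h)
plan([.5305,-.0953,.275],down(-10.2),grip=0,step=15)
E
```

```text
t 17.3 p [ 0.533  -0.0888  0.2717] x [ 0.     0.001 -1.   ] z [ 0.986 -0.166  0.   ] F [-0.   0.4 -1.9] w 0.0049 q [-0.23  0.44  0.53  1.69 -0.25  1.07  0.21]
rim c [ 0.5923 -0.0976] r 0.0669 sd 0.0045 n 234 zmed 0.292
rim z0 0.2929 slope deg x -5.13 y 0.99 n 17
rim z0 0.1321 slope deg x -1.51 y -0.34 n 16
rim c [ 0.5932 -0.1002] r 0.0659 sd 0.0045 n 265 zmed 0.2913
rim z0 0.2929 slope deg x -5.52 y 2.41 n 20
rim z0 0.1320 slope deg x -1.14 y 3.97 n 14
pred [ 0.59512118 -0.09930657] 0.2951638140665985
n 1 rv [ 0.6 -0.1 -0. ]
[{"delta_pos": [-3.0, -6.0, -0.0], "rotation": [0.6, -0.1, -0.0], "grip": 0}]
```

The held beaker droops about 4.5° at its far side. I compensate with tool pitch, then descend.

Request:
drive_tool:
  rows:
    - {"delta_pos": [0,-3,-2],"rotation": [0.3,-2.3,0],"grip": 0}
    - {"delta_pos": [0,-3,-1],"rotation": [0.3,-2.3,0],"grip": 0}
    - {"delta_pos": [0,0,0],"rotation": [0,0,0],"grip": 0}

```text
clock: 17.65
eef_pos: [0.5282, -0.0934, 0.2709]
orientation: [0.004, 1.49, -0.171]
contact_force: [-0.6, -1.1, -0.2]
gripper_width: 0.0048
```

```bash
python3 - <<'E'
from h import *
show();p,R=pose();z=R.as_matrix()[:,2]
g=p[:2]+.063*z[:2];h=p[2]+.0242
for n in("scene","side"):
  c=capture(n);rim(c,*g,z0=h,r=.08);rimplane(c,*g,h)
E
```

```text
t 17.65 p [ 0.5282 -0.0934  0.2709] x [ 0.079 -0.014 -0.997] z [ 0.981 -0.174  0.08 ] F [-0.6 -1.1 -0.2] w 0.0048 q [-0.24  0.4   0.54  1.77 -0.25  0.96  0.22]
rim c [ 0.5867 -0.1043] r 0.0661 sd 0.0036 n 338 zmed 0.2928
rim z0 0.2963 slope deg x -0.56 y -0.37 n 17
rim c [ 0.5885 -0.1045] r 0.0656 sd 0.0036 n 413 zmed 0.2937
rim z0 0.2970 slope deg x -0.85 y 1.24 n 19
```

Request:
drive_tool:
  rows:
    - {"delta_pos": [6,-1,4],"rotation": [0,0,0],"grip": 0}
    - {"delta_pos": [15,0,0],"rotation": [0,0,0],"grip": 0}
    - {"delta_pos": [20,0,-2],"rotation": [0,0,0],"grip": 0}
    - {"delta_pos": [15,0,-1],"rotation": [0,0,0],"grip": 0}
    - {"delta_pos": [0,0,0],"rotation": [0,0,0],"grip": 0}

```text
clock: 18.17
eef_pos: [0.5399, -0.0943, 0.2136]
orientation: [0.007, 1.487, -0.163]
contact_force: [-1.7, 0.2, -0.7]
gripper_width: 0.005
```

```bash
python3 - <<'E'
from h import *
show();p,R=pose();z=R.as_matrix()[:,2]
g=p[:2]+.062*z[:2];h=p[2]+.0255
for n in("scene","side"):
  c=capture(n);rim(c,*g,z0=h,r=.08);rimplane(c,*g,h);rim(c,.5935,-.106,r=.075)
E
```

```text
t 18.17 p [ 0.5399 -0.0943  0.2136] x [ 0.083 -0.014 -0.996] z [ 0.982 -0.169  0.084] F [-1.7  0.2 -0.7] w 0.005 q [-0.21  0.48  0.5   1.83 -0.31  0.83  0.27]
rim c [ 0.5978 -0.1038] r 0.0665 sd 0.0042 n 302 zmed 0.2367
rim z0 0.2410 slope deg x -1.04 y 2.06 n 15
rim c [ 0.5903 -0.1047] r 0.063 sd 0.0043 n 195 zmed 0.1308
rim c [ 0.6002 -0.1061] r 0.0657 sd 0.0037 n 395 zmed 0.2377
rim z0 0.2400 slope deg x 0.40 y 2.66 n 18
rim c [ 0.5918 -0.1045] r 0.0622 sd 0.0056 n 260 zmed 0.1327
```

Request:
drive_tool:
  rows:
    - {"delta_pos": [10,-0.5,-6],"rotation": [0,0,0],"grip": 0}
    - {"delta_pos": [12,0,-2],"rotation": [0,0,0],"grip": 0}
    - {"delta_pos": [10,0,-1],"rotation": [0,0,0],"grip": 0}
    - {"delta_pos": [0,0,0],"rotation": [0,0,0],"grip": 0}

```text
clock: 18.6
eef_pos: [0.5392, -0.0955, 0.1865]
orientation: [0.005, 1.474, -0.165]
contact_force: [-2.1, -0.3, -1.1]
gripper_width: 0.0047
```

```bash
python3 - <<'E'
from h import *
show();p,R=pose();z=R.as_matrix()[:,2]
g=p[:2]+.061*z[:2];h=p[2]+.026
for n in("scene","side"):
  c=capture(n);rim(c,*g,z0=h,r=.08);rimplane(c,*g,h);rim(c,.5935,-.106,r=.075)
E
```

```text
t 18.6 p [ 0.5392 -0.0955  0.1865] x [ 0.095 -0.016 -0.995] z [ 0.981 -0.168  0.097] F [-2.1 -0.3 -1.1] w 0.0047 q [-0.19  0.5   0.48  1.87 -0.34  0.75  0.3 ]
rim c [ 0.5967 -0.1048] r 0.0666 sd 0.0042 n 291 zmed 0.21
rim z0 0.2140 slope deg x -0.68 y 1.74 n 15
rim c [ 0.5939 -0.1047] r 0.0616 sd 0.0054 n 289 zmed 0.1325
rim c [ 0.5988 -0.1072] r 0.0658 sd 0.0034 n 340 zmed 0.2112
rim z0 0.2131 slope deg x -0.60 y 2.24 n 19
rim c [ 0.5955 -0.1032] r 0.0599 sd 0.0056 n 381 zmed 0.1334
```

Request:
drive_tool:
  rows:
    - {"delta_pos": [8,-0.5,-4],"rotation": [0,0.3,0],"grip": 0}
    - {"delta_pos": [8,0,-2],"rotation": [0,0,0],"grip": 0}
    - {"delta_pos": [6,0,-1],"rotation": [0,0,0],"grip": 0}

```text
clock: 18.95
eef_pos: [0.5374, -0.0957, 0.167]
orientation: [0.012, 1.47, -0.157]
contact_force: [-1.5, 1.0, 1.6]
gripper_width: 0.0047
```

```bash
python3 - <<'E'
from h import *
show();p,R=pose();z=R.as_matrix()[:,2]
g=p[:2]+.061*z[:2];h=p[2]+.026
for n in("scene","side"):
  c=capture(n);rim(c,*g,z0=h,r=.08);rimplane(c,*g,h)
E
```

```text
t 18.95 p [ 0.5374 -0.0957  0.167 ] x [ 0.099 -0.016 -0.995] z [ 0.981 -0.168  0.1  ] F [-1.5  1.   1.6] w 0.0047 q [-0.17  0.52  0.46  1.9  -0.36  0.69  0.32]
rim c [ 0.595  -0.1049] r 0.0666 sd 0.0043 n 300 zmed 0.1908
rim z0 0.1956 slope deg x -0.13 y 2.00 n 14
rim c [ 0.596  -0.1065] r 0.0655 sd 0.0038 n 315 zmed 0.1909
rim z0 0.1935 slope deg x -1.05 y 1.41 n 18
```

Request:
drive_tool:
  rows:
    - {"delta_pos": [5,0,-2],"rotation": [0,0,0],"grip": 0}
    - {"delta_pos": [4,0,-1],"rotation": [0,0,0],"grip": 0}

```text
clock: 19.22
eef_pos: [0.5348, -0.0947, 0.1572]
orientation: [0.023, 1.472, -0.146]
contact_force: [-1.6, 0.7, 2.2]
gripper_width: 0.005
```

Request:
drive_tool:
  rows:
    - {"delta_pos": [3,0,-0.5],"rotation": [0,0,0],"grip": 0}
    - {"delta_pos": [3,0,0],"rotation": [0,0,0],"grip": 0}

```text
clock: 19.38
eef_pos: [0.534, -0.0934, 0.1541]
orientation: [0.07, 1.474, -0.098]
contact_force: [-14.1, 4.8, 35.6]
gripper_width: 0.0048
```

```bash
python3 - <<'E'
from h import *
show();p,R=pose();z=R.as_matrix()[:,2]
g=p[:2]+.061*z[:2];h=p[2]+.026
for n in("scene","side"):
  c=capture(n);rim(c,*g,z0=h,r=.08);rimplane(c,*g,h)
E
```

```text
t 19.38 p [ 0.534  -0.0934  0.1541] x [ 0.097 -0.01  -0.995] z [ 0.981 -0.167  0.097] F [-14.1   4.8  35.6] w 0.0048 q [-0.16  0.54  0.44  1.92 -0.38  0.66  0.34]
rim c [ 0.5914 -0.1027] r 0.0665 sd 0.0037 n 309 zmed 0.1784
rim z0 0.1831 slope deg x -0.40 y 1.58 n 15
rim c [ 0.5934 -0.1041] r 0.0655 sd 0.0037 n 358 zmed 0.1794
rim z0 0.1817 slope deg x 0.05 y 2.04 n 17
```

The beaker bottomed with the rim at 0.182 (0.181 expected). I relieve the force and release.

Request:
drive_tool:
  rows:
    - {"delta_pos": [-1.5,0,0.5],"rotation": [0,0,0],"grip": 0}
    - {"delta_pos": [0,0,0],"rotation": [0,0,0],"grip": 0.3}
    - {"delta_pos": [0,0,0],"rotation": [0,0,0],"grip": 0.5}
    - {"delta_pos": [0,0,0],"rotation": [0,0,0],"grip": 0.5}
    - {"delta_pos": [0,0,0],"rotation": [0,0,0],"grip": 0.5}
    - {"delta_pos": [0,0,0],"rotation": [0,0,0],"grip": 0.5}

```text
clock: 19.98
eef_pos: [0.5382, -0.0959, 0.1576]
orientation: [0.04, 1.462, -0.13]
contact_force: [-0.2, -0.3, -0.4]
gripper_width: 0.0427
```

```bash
python3 - <<'E'
from h import *
show()
for n in("scene","side"):
  c=capture(n);rim(c,.5935,-.1055,z0=.181,r=.08);rimplane(c,.5935,-.1055,.181)
E
```

```text
t 19.98 p [ 0.5382 -0.0959  0.1576] x [ 0.108 -0.014 -0.994] z [ 0.98  -0.168  0.109] F [-0.2 -0.3 -0.4] w 0.0427 q [-0.16  0.53  0.44  1.92 -0.38  0.66  0.34]
rim c [ 0.5948 -0.1054] r 0.065 sd 0.0022 n 232 zmed 0.1778
rim z0 0.1801 slope deg x -1.09 y -0.69 n 17
rim c [ 0.5956 -0.1044] r 0.0653 sd 0.0017 n 293 zmed 0.179
rim z0 0.1810 slope deg x -0.61 y 1.85 n 21
```

Request:
drive_tool:
  rows:
    - {"delta_pos": [-15,0,2],"rotation": [0,0,0],"grip": 0.5}
    - {"delta_pos": [-30,0,3],"rotation": [0,0,0],"grip": 0.5}
    - {"delta_pos": [-36,0,4],"rotation": [0,0,0],"grip": 0.5}
    - {"delta_pos": [-30,0,3],"rotation": [0,2,0],"grip": 0.6}

```text
clock: 20.42
eef_pos: [0.5317, -0.0947, 0.2642]
orientation: [0.062, 1.52, -0.109]
contact_force: [0.4, -0.1, 0.1]
gripper_width: 0.051
```

```bash
python3 - <<'E'
from h import *
show()
for n in("scene","side"):
  c=capture(n);rim(c,.5935,-.1055,z0=.181,r=.08);rimplane(c,.5935,-.1055,.181)
  a=rim(c,.447,-.362)
  cv2.imwrite(f"pics/{n}10.png",c["img"][:,:,::-1])
C=np.array([.447,-.362]);az=np.degrees(np.arctan2(C[1],C[0]));print(az)
u=C/np.linalg.norm(C);g=C-.065*u;print(g)
plan([*g,.23],down(az),step=36,grip=.6)
E
```

```text
t 20.42 p [ 0.5317 -0.0947  0.2642] x [ 0.051 -0.006 -0.999] z [ 0.984 -0.17   0.051] F [ 0.4 -0.1  0.1] w 0.051 q [-0.23  0.42  0.53  1.75 -0.26  0.99  0.23]
rim c [ 0.5947 -0.105 ] r 0.0653 sd 0.0021 n 318 zmed 0.1778
rim z0 0.1804 slope deg x -0.93 y -0.34 n 21
rim c [ 0.4462 -0.3624] r 0.0654 sd 0.0016 n 422 zmed 0.1306
rim c [ 0.5955 -0.1044] r 0.0653 sd 0.0019 n 333 zmed 0.1788
rim z0 0.1807 slope deg x -0.26 y 2.21 n 23
rim c [ 0.4469 -0.362 ] r 0.0657 sd 0.0024 n 183 zmed 0.1311
-39.00205429193628
[ 0.39648698 -0.32109236]
n 8 rv [29.3  3.6 -1.1]
[{"delta_pos": [4.0, -31.0, -13.0], "rotation": [3.7, 0.4, -0.1], "grip": 0.6}, {"delta_pos": [4.0, -31.0, -11.0], "rotation": [3.7, 0.4, -0.1], "grip": 0.6}, {"delta_pos": [4.0, -32.0, -9.0], "rotation": [3.7, 0.4, -0.1], "grip": 0.6}, {"delta_pos": [4.0, -33.0, -7.0], "rotation": [3.7, 0.4, -0.1], "grip": 0.6}, {"delta_pos": [4.0, -33.0, -5.0], "rotation": [3.7, 0.4, -0.1], "grip": 0.6}, {"delta_pos": [5.0, -33.0, -2.0], "rotation": [3.7, 0.4, -0.1], "grip": 0.6}, {"delta_pos": [5.0, -33.0, -0.0], "rotation": [3.7, 0.4, -0.1], "grip": 0.6}, {"delta_pos": [5.0, -33.0, 2.0], "rotation": [3.7, 0.4, -0.1], "grip": 0.6}]
```

View pics/scene10.png

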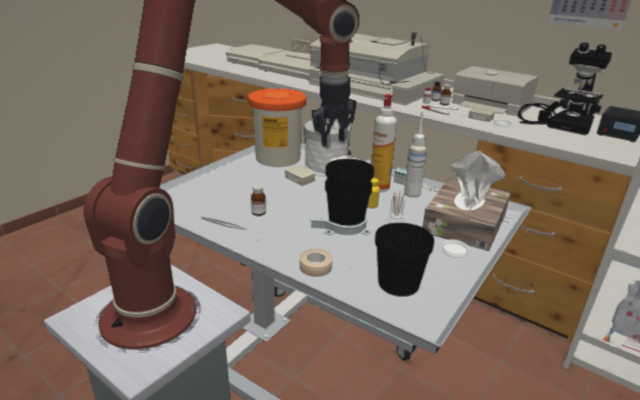

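The scene view shows the nested pair upright at (348,190), with rim centre z of 0.1805. Now the right beaker at (402,258).

Request:
drive_tool:
  rows:
    - {"delta_pos": [0,-25,-12],"rotation": [3,0.5,0],"grip": 0.6}
    - {"delta_pos": [1,-31,-11],"rotation": [3.7,0.5,-0.2],"grip": 0.6}
    - {"delta_pos": [2,-32,-9],"rotation": [3.7,0.5,-0.2],"grip": 0.6}
    - {"delta_pos": [2,-33,-7],"rotation": [3.7,0.4,-0.2],"grip": 0.6}
    - {"delta_pos": [2,-33,-5],"rotation": [3.7,0.4,-0.1],"grip": 0.6}
    - {"delta_pos": [2,-33,-2],"rotation": [3.7,0.4,-0.1],"grip": 0.6}
    - {"delta_pos": [2,-28,0],"rotation": [3.5,0.4,-0.1],"grip": 0.6}
    - {"delta_pos": [2,-18,0],"rotation": [2,0.4,-0.1],"grip": 0.6}
    - {"delta_pos": [0,0,0],"rotation": [0,0,0],"grip": 0.6}

```text
clock: 21.27
eef_pos: [0.4042, -0.3014, 0.2451]
orientation: [2.643, 1.568, 1.989]
contact_force: [-0.6, -0.8, -0.0]
gripper_width: 0.051
```

```bash
python3 - <<'E'
from h import *
show()
c=capture("wrist");rim(c,.447,-.362)
plan([.3965,-.3211,.18],down(-39),step=20,grip=.6)
E
```

```text
t 21.27 p [ 0.4042 -0.3014  0.2451] x [-0.001  0.003 -1.   ] z [ 0.794 -0.608 -0.002] F [-0.6 -0.8 -0. ] w 0.051 q [ 0.13  0.44  0.69  1.83 -0.33  0.99  0.3 ]
rim c [ 0.4469 -0.3619] r 0.065 sd 0.001 n 2586 zmed 0.1319
n 4 rv [ 1.7 -0.2 -0.2]
[{"delta_pos": [16.0, -6.0, 2.0], "rotation": [0.4, -0.0, -0.0], "grip": 0.6}, {"delta_pos": [16.0, -6.0, 2.0], "rotation": [0.4, -0.0, -0.0], "grip": 0.6}, {"delta_pos": [16.0, -6.0, 2.0], "rotation": [0.4, -0.0, -0.0], "grip": 0.6}, {"delta_pos": [16.0, -6.0, 2.0], "rotation": [0.4, -0.0, -0.0], "grip": 0.6}]
```

Request:
drive_tool:
  rows:
    - {"delta_pos": [18,-6,1],"rotation": [0.5,0,0],"grip": 0.6}
    - {"delta_pos": [22,-7,1],"rotation": [0.5,0,0],"grip": 0.6}
    - {"delta_pos": [20,-6,1],"rotation": [0.5,0,0],"grip": 0.6}
    - {"delta_pos": [12,-3,1],"rotation": [0.2,0,0],"grip": 0.6}
    - {"delta_pos": [0,0,0],"rotation": [0,0,0],"grip": 0.6}

```text
clock: 21.73
eef_pos: [0.4013, -0.3129, 0.1688]
orientation: [1.715, 1.561, 1.048]
contact_force: [0.1, 0.2, 0.7]
gripper_width: 0.0511
```

```bash
python3 - <<'E'
from h import *
show()
plan([.3965,-.3211,.107],down(-39),step=20,grip=.6)
E
```

```text
t 21.73 p [ 0.4013 -0.3129  0.1688] x [ 0.005  0.009 -1.   ] z [ 0.786 -0.618 -0.001] F [0.1 0.2 0.7] w 0.0511 q [ 0.22  0.54  0.62  1.92 -0.43  0.82  0.4 ]
n 4 rv [ 0.8 -0.1 -0.6]
[{"delta_pos": [15.0, -3.0, 0.0], "rotation": [0.2, -0.0, -0.1], "grip": 0.6}, {"delta_pos": [15.0, -2.0, 0.0], "rotation": [0.2, -0.0, -0.1], "grip": 0.6}, {"delta_pos": [15.0, -2.0, 0.0], "rotation": [0.2, -0.0, -0.1], "grip": 0.6}, {"delta_pos": [15.0, -2.0, 0.0], "rotation": [0.2, -0.0, -0.1], "grip": 0.6}]
```

Request:
drive_tool:
  rows:
    - {"delta_pos": [8,-7,0.5],"rotation": [0.6,0,-0.5],"grip": 0.6}
    - {"delta_pos": [8,-5,0.5],"rotation": [0.3,0,-0.2],"grip": 0.6}
    - {"delta_pos": [5,0,0],"rotation": [0,0,0],"grip": 0.6}
    - {"delta_pos": [0,0,0],"rotation": [0,0,0],"grip": 0.6}

```text
clock: 22.07
eef_pos: [0.3977, -0.3201, 0.1461]
orientation: [-2.469, 1.569, 3.139]
contact_force: [0.3, 0.2, -0.1]
gripper_width: 0.0511
```

```bash
python3 - <<'E'
from h import *
show()
plan([.3965,-.3211,.107],down(-39),step=20,grip=.6,dig=1)
E
```

```text
t 22.07 p [ 0.3977 -0.3201  0.1461] x [-0.001  0.    -1.   ] z [ 0.781 -0.625 -0.001] F [ 0.3  0.2 -0.1] w 0.0511 q [ 0.24  0.58  0.6   1.94 -0.46  0.77  0.43]
n 2 rv [ 0.3 -0.1  0. ]
[{"delta_pos": [19.5, -0.7, -0.1], "rotation": [0.2, -0.0, 0.0], "grip": 0.6}, {"delta_pos": [19.5, -0.7, -0.1], "rotation": [0.2, -0.0, 0.0], "grip": 0.6}]
```

Request:
drive_tool:
  rows:
    - {"delta_pos": [16,-1,0],"rotation": [0.2,0,0],"grip": 0.6}
    - {"delta_pos": [16,-0.5,-1],"rotation": [0,0,0],"grip": 0.6}
    - {"delta_pos": [8,0,-1],"rotation": [0,0,0],"grip": 0.6}
    - {"delta_pos": [0,0,0],"rotation": [0,0,0],"grip": 0.6}

```text
clock: 22.4
eef_pos: [0.3978, -0.3207, 0.1066]
orientation: [0.057, 1.566, -0.619]
contact_force: [-0.2, 0.1, 0.5]
gripper_width: 0.0513
```

```bash
python3 - <<'E'
from h import *
show()
plan([.3965,-.3211,.104],down(-39),step=20,grip=.6,dig=1)
E
```

```text
t 22.4 p [ 0.3978 -0.3207  0.1066] x [ 0.004 -0.003 -1.   ] z [ 0.78  -0.626  0.005] F [-0.2  0.1  0.5] w 0.0513 q [ 0.28  0.63  0.55  1.98 -0.52  0.67  0.48]
n 1 rv [ 0.3  0.3 -0. ]
[{"delta_pos": [2.6, -1.2, -0.8], "rotation": [0.3, 0.3, -0.0], "grip": 0.6}]
```

Request:
drive_tool:
  rows:
    - {"delta_pos": [3,-1,-1],"rotation": [0.3,0.3,0],"grip": 0.3}
    - {"delta_pos": [1,0,0],"rotation": [0,0,0],"grip": 0}
    - {"delta_pos": [0,0,0],"rotation": [0,0,0],"grip": 0}
    - {"delta_pos": [0,0,0],"rotation": [0,0,0],"grip": 0}
    - {"delta_pos": [0,0,0],"rotation": [0,0,0],"grip": 0}
    - {"delta_pos": [0,0,0],"rotation": [0,0,0],"grip": 0}
  newtons: 50

```text
clock: 22.9
eef_pos: [0.4005, -0.3239, 0.1069]
orientation: [0.085, 1.559, -0.596]
contact_force: [0.1, 0.3, 3.4]
gripper_width: 0.0054
```

Request:
drive_tool:
  rows:
    - {"delta_pos": [-10,0,0],"rotation": [0,0,0],"grip": 0}
    - {"delta_pos": [-25,0,0],"rotation": [0,0,0],"grip": 0}
    - {"delta_pos": [-35,0,0],"rotation": [0,0,0],"grip": 0}
    - {"delta_pos": [-35,0,0],"rotation": [0,0,0],"grip": 0}
    - {"delta_pos": [-35,0,0],"rotation": [0,0,0],"grip": 0}
    - {"delta_pos": [-35,0,0],"rotation": [0,-0.5,0],"grip": 0}
    - {"delta_pos": [-25,0,0],"rotation": [0,-0.5,0],"grip": 0}
    - {"delta_pos": [-10,0,0],"rotation": [0,0,0],"grip": 0}
    - {"delta_pos": [0,0,0],"rotation": [0,0,0],"grip": 0}

```text
clock: 23.65
eef_pos: [0.3916, -0.3188, 0.3274]
orientation: [0.023, 1.561, -0.663]
contact_force: [0.1, -0.6, -2.2]
gripper_width: 0.0049
```

```bash
python3 - <<'E'
from h import *
show();p,R=pose();z=R.as_matrix()[:,2]
g=p[:2]+.065*z[:2];h=p[2]+.0242
for n in("scene","side"):
    c=capture(n);cv2.imwrite(f"pics/{n}11.png",c["img"][:,:,::-1]);rim(c,*g,z0=h);rimplane(c,*g,h)
C=np.array([.594,-.1055]);u=C/np.linalg.norm(C);print(np.degrees(np.arctan2(*u[::-1])),C-.065*u)
plan([*(C-.064*u),.32],down(-10.1),step=34,grip=0)
E
```

```text
t 23.65 p [ 0.3916 -0.3188  0.3274] x [ 0.008 -0.006 -1.   ] z [ 0.774 -0.633  0.01 ] F [ 0.1 -0.6 -2.2] w 0.0049 q [ 0.11  0.36  0.75  1.7  -0.26  1.18  0.24]
rim c [ 0.4376 -0.3581] r 0.0658 sd 0.0048 n 501 zmed 0.3483
rim z0 0.3504 slope deg x -4.56 y 2.15 n 19
rim c [ 0.4352 -0.3594] r 0.0667 sd 0.005 n 232 zmed 0.3483
rim z0 0.3507 slope deg x -5.17 y 4.88 n 16
-10.071247475990864 [ 0.53000158 -0.09413328]
n 8 rv [-29.2   0.3   0.1]
[{"delta_pos": [1.0, 33.0, -4.0], "rotation": [-3.6, 0.0, 0.0], "grip": 0}, {"delta_pos": [1.0, 33.0, -2.0], "rotation": [-3.6, 0.0, 0.0], "grip": 0}, {"delta_pos": [1.0, 33.0, 0.0], "rotation": [-3.6, 0.0, 0.0], "grip": 0}, {"delta_pos": [1.0, 33.0, 2.0], "rotation": [-3.6, 0.0, 0.0], "grip": 0}, {"delta_pos": [1.0, 33.0, 4.0], "rotation": [-3.6, 0.0, 0.0], "grip": 0}, {"delta_pos": [1.0, 32.0, 6.0], "rotation": [-3.6, 0.0, 0.0], "grip": 0}, {"delta_pos": [1.0, 32.0, 8.0], "rotation": [-3.6, 0.0, 0.0], "grip": 0}, {"delta_pos": [1.0, 31.0, 10.0], "rotation": [-3.6, 0.0, 0.0], "grip": 0}]
```

View pics/scene11.png

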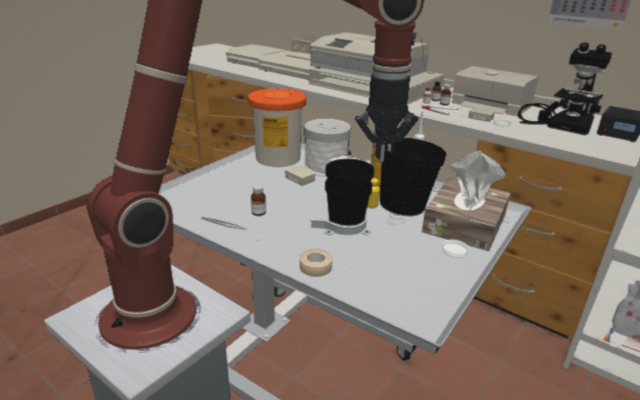

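The scene view shows the right beaker held at (412,178), drooping about 6°. I level it during the swing.

Request:
drive_tool:
  rows:
    - {"delta_pos": [-3,20,-2],"rotation": [-2,-1,0],"grip": 0}
    - {"delta_pos": [-3,32,-2],"rotation": [-3.6,-1,0],"grip": 0}
    - {"delta_pos": [-2,33,0],"rotation": [-3.6,-1,0],"grip": 0}
    - {"delta_pos": [-2,33,2],"rotation": [-3.6,-1,0],"grip": 0}
    - {"delta_pos": [-2,33,4],"rotation": [-3.6,-1,0],"grip": 0}
    - {"delta_pos": [-2,32,6],"rotation": [-3.6,-0.5,0],"grip": 0}
    - {"delta_pos": [-2,26,8],"rotation": [-3.6,0,0],"grip": 0}
    - {"delta_pos": [-2,14,8],"rotation": [-2,0,0],"grip": 0}
    - {"delta_pos": [0,0,0],"rotation": [0,0,0],"grip": 0}

```text
clock: 24.5
eef_pos: [0.5126, -0.1185, 0.3248]
orientation: [-0.492, 1.504, -0.718]
contact_force: [-0.2, 0.6, -1.0]
gripper_width: 0.0047
```

```bash
python3 - <<'E'
from h import *
show();p,R=pose();z=R.as_matrix()[:,2]
g=p[:2]+.063*z[:2];h=p[2]+.027
for n in("scene","side"):
    c=capture(n);rim(c,*g,z0=h);rimplane(c,*g,h)
plan([.5305,-.0942,.30],tool([.09,-.015,-1],[.985,-.175,0.09]),step=34,grip=0)
E
```

```text
t 24.5 p [ 0.5126 -0.1185  0.3248] x [ 0.05  -0.044 -0.998] z [ 0.973 -0.223  0.058] F [-0.2  0.6 -1. ] w 0.0047 q [-0.25  0.34  0.59  1.69 -0.18  1.11  0.15]
rim c [ 0.5701 -0.1301] r 0.0672 sd 0.0046 n 345 zmed 0.349
rim z0 0.3520 slope deg x -3.51 y -0.19 n 15
rim c [ 0.57   -0.1352] r 0.0657 sd 0.0044 n 329 zmed 0.3489
rim z0 0.3508 slope deg x -3.79 y 0.70 n 20
n 2 rv [-3.2 -2.   2.2]
[{"delta_pos": [12.0, 17.0, 6.0], "rotation": [-1.6, -1.0, 1.1], "grip": 0}, {"delta_pos": [13.0, 16.0, 6.0], "rotation": [-1.6, -1.0, 1.1], "grip": 0}]
```

Request:
drive_tool:
  rows:
    - {"delta_pos": [1,11,6],"rotation": [-1,-1.2,0.6],"grip": 0}
    - {"delta_pos": [1,11,6],"rotation": [-1,-1.2,0.6],"grip": 0}
    - {"delta_pos": [1,10,6],"rotation": [-1,-1.1,0.5],"grip": 0}
    - {"delta_pos": [0,0,0],"rotation": [0,0,0],"grip": 0}

```text
clock: 24.93
eef_pos: [0.533, -0.1005, 0.3213]
orientation: [-0.081, 1.451, -0.271]
contact_force: [-0.2, 1.1, -1.9]
gripper_width: 0.005
```

```bash
python3 - <<'E'
from h import *
show();p,R=pose();z=R.as_matrix()[:,2]
g=p[:2]+.061*z[:2];h=p[2]+.027
for n in("scene","side"):
    c=capture(n);rim(c,*g,z0=h);rimplane(c,*g,h)
E
```

```text
t 24.93 p [ 0.533  -0.1005  0.3213] x [ 0.115 -0.032 -0.993] z [ 0.975 -0.187  0.119] F [-0.2  1.1 -1.9] w 0.005 q [-0.27  0.34  0.57  1.7  -0.21  1.03  0.17]
rim c [ 0.5893 -0.1113] r 0.0667 sd 0.0042 n 433 zmed 0.3472
rim z0 0.3498 slope deg x -0.04 y -2.57 n 16
rim c [ 0.5904 -0.1148] r 0.0655 sd 0.0038 n 489 zmed 0.3473
rim z0 0.3515 slope deg x -0.85 y 1.07 n 20
```

Request:
drive_tool:
  rows:
    - {"delta_pos": [3,5,2],"rotation": [0,0,0.4],"grip": 0}
    - {"delta_pos": [10,4,0],"rotation": [0,0,0.4],"grip": 0}
    - {"delta_pos": [15,0,-2],"rotation": [0,0,0],"grip": 0}
    - {"delta_pos": [0,0,0],"rotation": [0,0,0],"grip": 0}

```text
clock: 25.37
eef_pos: [0.5373, -0.0953, 0.2928]
orientation: [0.028, 1.45, -0.167]
contact_force: [-0.7, 0.1, -2.4]
gripper_width: 0.0048
```

```bash
python3 - <<'E'
from h import *
show();p,R=pose();z=R.as_matrix()[:,2]
g=p[:2]+.061*z[:2];h=p[2]+.029
for n in("scene","side"):
    c=capture(n);rim(c,*g,z0=h);rimplane(c,*g,h);rim(c,.5945,-.105,z0=.181)
E
```

```text
t 25.37 p [ 0.5373 -0.0953  0.2928] x [ 0.119 -0.02  -0.993] z [ 0.974 -0.192  0.12 ] F [-0.7  0.1 -2.4] w 0.0048 q [-0.25  0.37  0.55  1.75 -0.24  0.97  0.19]
rim c [ 0.5935 -0.107 ] r 0.0666 sd 0.0046 n 364 zmed 0.3195
rim z0 0.3230 slope deg x -0.32 y 0.20 n 15
rim c [ 0.5947 -0.105 ] r 0.0654 sd 0.002 n 203 zmed 0.178
rim c [ 0.5955 -0.109 ] r 0.0659 sd 0.0034 n 465 zmed 0.321
rim z0 0.3250 slope deg x -0.82 y 1.39 n 20
rim c [ 0.5954 -0.1035] r 0.065 sd 0.0014 n 216 zmed 0.179
```

Request:
drive_tool:
  rows:
    - {"delta_pos": [12,3,-1.5],"rotation": [0,0,0],"grip": 0}
    - {"delta_pos": [15,0,-2],"rotation": [0,0,0],"grip": 0}
    - {"delta_pos": [15,0,-2],"rotation": [0,0,0],"grip": 0}
    - {"delta_pos": [10,0,-1.5],"rotation": [0,0,0],"grip": 0}
    - {"delta_pos": [0,0,0],"rotation": [0,0,0],"grip": 0}

```text
clock: 25.88
eef_pos: [0.5421, -0.0941, 0.2455]
orientation: [0.029, 1.437, -0.167]
contact_force: [-0.2, -0.3, -1.7]
gripper_width: 0.0048
```

```bash
python3 - <<'E'
from h import *
show();p,R=pose();z=R.as_matrix()[:,2]
g=p[:2]+.061*z[:2];h=p[2]+.029
for n in("scene","side"):
    c=capture(n);rim(c,*g,z0=h);rimplane(c,*g,h)
E
```

```text
t 25.88 p [ 0.5421 -0.0941  0.2455] x [ 0.132 -0.022 -0.991] z [ 0.972 -0.193  0.134] F [-0.2 -0.3 -1.7] w 0.0048 q [-0.23  0.42  0.52  1.82 -0.29  0.84  0.22]
rim c [ 0.5981 -0.1059] r 0.0666 sd 0.0042 n 351 zmed 0.2726
rim z0 0.2760 slope deg x 0.78 y -0.54 n 16
rim c [ 0.6003 -0.1076] r 0.0654 sd 0.0038 n 428 zmed 0.2734
rim z0 0.2770 slope deg x -1.04 y 1.33 n 20
```

Request:
drive_tool:
  rows:
    - {"delta_pos": [8,1,-5],"rotation": [0,0.5,0],"grip": 0}
    - {"delta_pos": [10,0,-3],"rotation": [0,0.3,0],"grip": 0}
    - {"delta_pos": [10,0,-2],"rotation": [0,0,0],"grip": 0}
    - {"delta_pos": [6,0,-1],"rotation": [0,0,0],"grip": 0}

```text
clock: 26.32
eef_pos: [0.5393, -0.0927, 0.2143]
orientation: [0.038, 1.439, -0.158]
contact_force: [-2.2, 0.5, 0.4]
gripper_width: 0.0049
```

```bash
python3 - <<'E'
from h import *
show();p,R=pose();z=R.as_matrix()[:,2]
g=p[:2]+.061*z[:2];h=p[2]+.029
for n in("scene","side"):
    c=capture(n);rim(c,*g,z0=h);rimplane(c,*g,h)
E
```

```text
t 26.32 p [ 0.5393 -0.0927  0.2143] x [ 0.13  -0.021 -0.991] z [ 0.972 -0.193  0.131] F [-2.2  0.5  0.4] w 0.0049 q [-0.22  0.45  0.5   1.87 -0.32  0.76  0.25]
rim c [ 0.5948 -0.1042] r 0.067 sd 0.0045 n 352 zmed 0.2413
rim z0 0.2461 slope deg x 0.57 y 1.23 n 16
rim c [ 0.5966 -0.1062] r 0.0658 sd 0.0038 n 362 zmed 0.2418
rim z0 0.2447 slope deg x 0.16 y 2.46 n 19
```

Request:
drive_tool:
  rows:
    - {"delta_pos": [6,0,-2],"rotation": [0,0.3,0],"grip": 0}
    - {"delta_pos": [5,0,-1.5],"rotation": [0,0,0],"grip": 0}
    - {"delta_pos": [3,0,-1],"rotation": [0,0,0],"grip": 0}

```text
clock: 26.67
eef_pos: [0.5365, -0.0932, 0.2076]
orientation: [0.074, 1.442, -0.122]
contact_force: [-7.6, 2.0, 15.0]
gripper_width: 0.0049
```

```bash
python3 - <<'E'
from h import *
show();p,R=pose();z=R.as_matrix()[:,2]
g=p[:2]+.061*z[:2];h=p[2]+.029
for n in("scene","side"):
    c=capture(n);rim(c,*g,z0=h);rimplane(c,*g,h)
E
```

```text
t 26.67 p [ 0.5365 -0.0932  0.2076] x [ 0.127 -0.016 -0.992] z [ 0.973 -0.194  0.128] F [-7.6  2.  15. ] w 0.0049 q [-0.21  0.46  0.49  1.88 -0.33  0.75  0.27]
rim c [ 0.5921 -0.1055] r 0.066 sd 0.0042 n 376 zmed 0.2353
rim z0 0.2417 slope deg x 1.65 y 1.66 n 16
rim c [ 0.5939 -0.1068] r 0.0656 sd 0.0035 n 415 zmed 0.2361
rim z0 0.2403 slope deg x 1.79 y 2.35 n 20
```

Request:
drive_tool:
  rows:
    - {"delta_pos": [-2,0,1],"rotation": [0,1.2,0],"grip": 0}
    - {"delta_pos": [0,0,0.5],"rotation": [0,0.8,0],"grip": 0}
    - {"delta_pos": [3,0,0],"rotation": [0,0,0],"grip": 0}
    - {"delta_pos": [3,0,0],"rotation": [0,0,0],"grip": 0}

```text
clock: 27.1
eef_pos: [0.5408, -0.0942, 0.2069]
orientation: [0.108, 1.469, -0.089]
contact_force: [-1.4, 0.3, -0.7]
gripper_width: 0.0048
```

```bash
python3 - <<'E'
from h import *
show();p,R=pose();z=R.as_matrix()[:,2]
g=p[:2]+.061*z[:2];h=p[2]+.029
for n in("scene","side"):
    c=capture(n);rim(c,*g,z0=h);rimplane(c,*g,h);rim(c,.5945,-.105,z0=.181)
    cv2.imwrite(f"pics/{n}12.png",cv2.resize(c["img"][100:280,230:470,::-1],None,fx=3,fy=3))
E
```

```text
t 27.1 p [ 0.5408 -0.0942  0.2069] x [ 0.101 -0.009 -0.995] z [ 0.976 -0.195  0.101] F [-1.4  0.3 -0.7] w 0.0048 q [-0.2   0.48  0.49  1.85 -0.33  0.79  0.26]
rim c [ 0.5972 -0.1052] r 0.067 sd 0.0047 n 261 zmed 0.2327
rim z0 0.2365 slope deg x -1.61 y 2.48 n 15
rim c [ 0.5982 -0.107 ] r 0.0619 sd 0.0042 n 351 zmed 0.1806
rim c [ 0.599  -0.1078] r 0.0657 sd 0.0041 n 299 zmed 0.2331
rim z0 0.2355 slope deg x -2.15 y 1.60 n 18
rim c [ 0.5991 -0.1045] r 0.061 sd 0.0037 n 500 zmed 0.181
```

View pics/scene12.png

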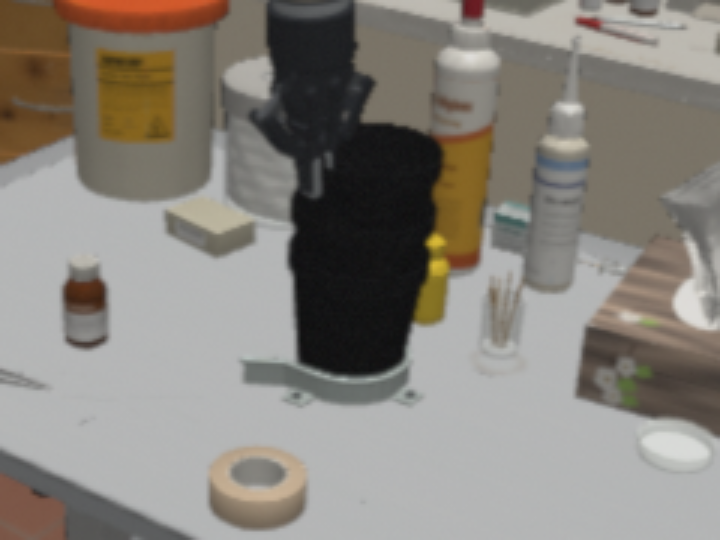

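Request:
drive_tool:
  rows:
    - {"delta_pos": [1,0.5,-3],"rotation": [0,-1,0],"grip": 0}
    - {"delta_pos": [3,0,-1.5],"rotation": [0,0,0],"grip": 0}
    - {"delta_pos": [2,0,-1],"rotation": [0,0,0],"grip": 0}

```text
clock: 27.45
eef_pos: [0.5351, -0.0923, 0.1978]
orientation: [0.088, 1.455, -0.108]
contact_force: [-1.8, 1.2, 1.4]
gripper_width: 0.0051
```

```bash
python3 - <<'E'
from h import *
show();p,R=pose();z=R.as_matrix()[:,2]
g=p[:2]+.061*z[:2];h=p[2]+.028
for n in("scene","side"):
    c=capture(n);rim(c,*g,z0=h);rimplane(c,*g,h)
E
```

```text
t 27.45 p [ 0.5351 -0.0923  0.1978] x [ 0.115 -0.013 -0.993] z [ 0.974 -0.194  0.115] F [-1.8  1.2  1.4] w 0.0051 q [-0.2   0.47  0.48  1.89 -0.34  0.74  0.27]
rim c [ 0.5916 -0.1039] r 0.0665 sd 0.0044 n 336 zmed 0.2238
rim z0 0.2279 slope deg x -0.42 y 1.40 n 16
rim c [ 0.5924 -0.1054] r 0.0656 sd 0.0037 n 387 zmed 0.2245
rim z0 0.2277 slope deg x -1.00 y 2.37 n 19
```

The rim is at 0.228, which is the expected fully nested height. I press lightly to confirm.

Request:
drive_tool:
  rows:
    - {"delta_pos": [2,0,1],"rotation": [0,0,0],"grip": 0}
    - {"delta_pos": [1.5,0,0],"rotation": [0,0,0],"grip": 0}

```text
clock: 27.72
eef_pos: [0.5354, -0.0922, 0.1973]
orientation: [0.115, 1.458, -0.081]
contact_force: [-6.6, 1.5, 11.5]
gripper_width: 0.0049
```

```bash
python3 - <<'E'
from h import *
show()
E
```

```text
t 27.72 p [ 0.5354 -0.0922  0.1973] x [ 0.112 -0.009 -0.994] z [ 0.975 -0.194  0.112] F [-6.6  1.5 11.5] w 0.0049 q [-0.2   0.48  0.48  1.88 -0.34  0.75  0.28]
```

Bottomed. I release.

Request:
drive_tool:
  rows:
    - {"delta_pos": [-1,0,0.5],"rotation": [0,0,0],"grip": 0}
    - {"delta_pos": [0,0,0],"rotation": [0,0,0],"grip": 0.3}
    - {"delta_pos": [0,0,0],"rotation": [0,0,0],"grip": 0.5}
    - {"delta_pos": [0,0,0],"rotation": [0,0,0],"grip": 0.5}
    - {"delta_pos": [0,0,0],"rotation": [0,0,0],"grip": 0.5}
    - {"delta_pos": [0,0,0],"rotation": [0,0,0],"grip": 0.5}

```text
clock: 28.22
eef_pos: [0.5393, -0.0939, 0.2]
orientation: [0.096, 1.45, -0.101]
contact_force: [0.7, 0.4, 0.7]
gripper_width: 0.0426
```

```bash
python3 - <<'E'
from h import *
show()
for n in("scene","side"):
  c=capture(n);rim(c,.594,-.105,z0=.228,r=.08);rimplane(c,.594,-.105,.228)
E
```

```text
t 28.22 p [ 0.5393 -0.0939  0.2   ] x [ 0.12  -0.012 -0.993] z [ 0.973 -0.195  0.12 ] F [0.7 0.4 0.7] w 0.0426 q [-0.19  0.47  0.48  1.88 -0.34  0.74  0.27]
rim c [ 0.5902 -0.1049] r 0.0652 sd 0.0022 n 206 zmed 0.224
rim z0 0.2266 slope deg x 0.66 y 0.26 n 17
rim c [ 0.5908 -0.1043] r 0.0655 sd 0.0017 n 282 zmed 0.2253
rim z0 0.2263 slope deg x 0.73 y 2.29 n 22
```

Request:
drive_tool:
  rows:
    - {"delta_pos": [-15,0,2],"rotation": [0,0,0],"grip": 0.5}
    - {"delta_pos": [-30,0,3],"rotation": [0,0,0],"grip": 0.5}
    - {"delta_pos": [-36,0,4],"rotation": [0,0,0],"grip": 0.5}
    - {"delta_pos": [-25,0,-10],"rotation": [0,2,0],"grip": 0.5}
    - {"delta_pos": [-10,20,-20],"rotation": [0,2,0],"grip": 0.5}
    - {"delta_pos": [0,30,-20],"rotation": [0,2,0],"grip": 0.5}
    - {"delta_pos": [0,30,-10],"rotation": [0,0,0],"grip": 0.5}
    - {"delta_pos": [0,0,0],"rotation": [0,0,0],"grip": 0.5}

```text
clock: 28.98
eef_pos: [0.49, -0.0038, 0.3182]
orientation: [0.811, 1.556, 0.607]
contact_force: [-0.4, 0.7, -0.3]
gripper_width: 0.0431
```

```bash
python3 - <<'E'
from h import *
show()
for n in("scene","side"):
  c=capture(n);cv2.imwrite(f"pics/{n}13.png",c["img"][:,:,::-1])
  cv2.imwrite(f"pics/{n}13c.png",cv2.resize(c["img"][100:280,220:460,::-1],None,fx=3,fy=3))
  for z in(.228,.181,.134): rim(c,.594,-.105,z0=z,r=.08)
  for z in(.228,.181,.134): rimplane(c,.593,-.105,z)
  W=cloud(c)
  p=W[(np.hypot(W[...,0]-.477,W[...,1]-.136)<.035)&(W[...,2]>.02)&(W[...,2]<.1)];print("bottle",len(p),p.mean(0).round(3),p[:,2].max())
E
```

```text
t 28.98 p [ 0.49   -0.0038  0.3182] x [ 0.012  0.008 -1.   ] z [ 0.979 -0.203  0.01 ] F [-0.4  0.7 -0.3] w 0.0431 q [-0.44  0.3   0.55  1.75 -0.18  1.12 -0.04]
rim c [ 0.5903 -0.1046] r 0.0654 sd 0.0021 n 291 zmed 0.2241
rim c [ 0.5907 -0.1053] r 0.0608 sd 0.0037 n 428 zmed 0.1802
rim c [ 0.5929 -0.1038] r 0.0623 sd 0.0038 n 307 zmed 0.1329
rim z0 0.2268 slope deg x 0.94 y 0.14 n 23
rim z0 0.1898 slope deg x 0.33 y -0.40 n 21
rim z0 0.1368 slope deg x -6.71 y -4.89 n 14
bottle 322 [0.47  0.128 0.057] 0.09188097332143441
rim c [ 0.5911 -0.1042] r 0.0653 sd 0.0017 n 304 zmed 0.2251
rim c [ 0.5925 -0.1024] r 0.061 sd 0.0033 n 504 zmed 0.1806
rim c [ 0.5931 -0.101 ] r 0.0608 sd 0.0042 n 301 zmed 0.1334
rim z0 0.2269 slope deg x 0.89 y 1.46 n 23
rim z0 0.1897 slope deg x 0.15 y -0.77 n 23
rim z0 0.1349 slope deg x 1.16 y 9.24 n 12
bottle 403 [0.481 0.147 0.062] 0.09393688583855575
```

View pics/scene13c.png

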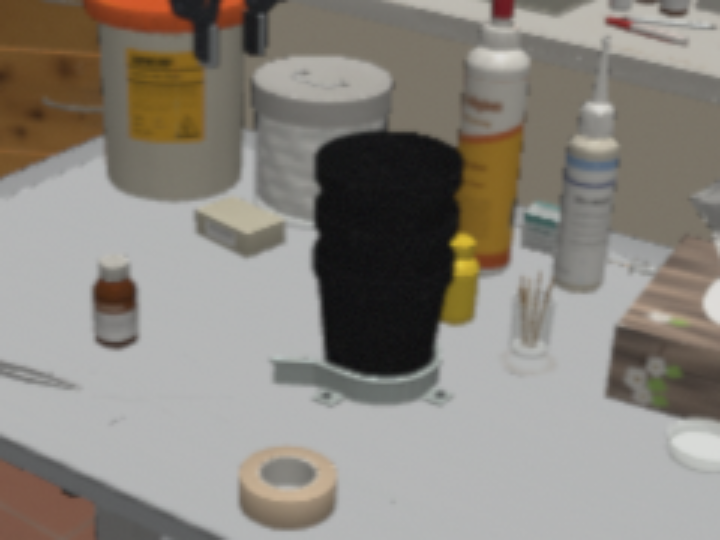

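View pics/side13c.png

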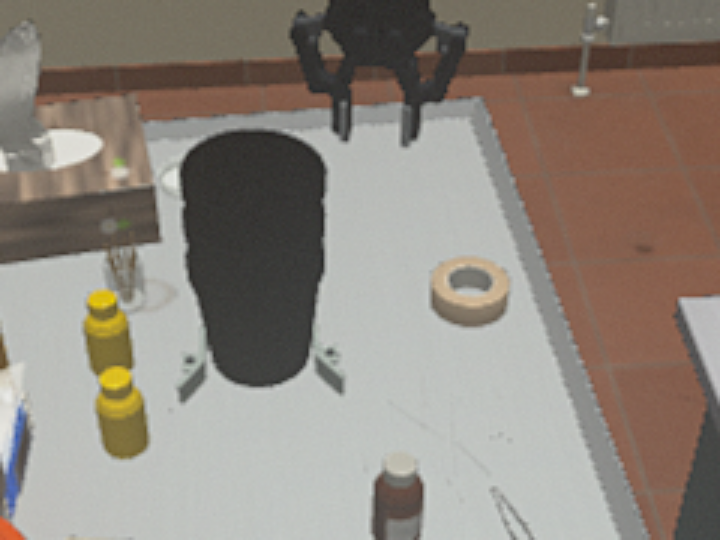

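The top rim centre sits about 4 mm off the earlier pair. I check each collar's axis from both views.

```bash
python3 - <<'E'
from h import *
from scipy.optimize import least_squares
cs=[capture("scene"),capture("side")]
def fit(a,b,r0):
    P=[]
    for c in cs:
        W=cloud(c);img=c["img"];cam=np.linalg.inv(c["view"])[:3,3]
        p=W[(W[...,2]>a)&(W[...,2]<b)&(np.hypot(W[...,0]-.593,W[...,1]+.105)<.08)&(img.max(2)<70)]
        d=(cam[:2]-[.593,-.105]);d/=np.linalg.norm(d)
        P.append(p[((p[:,:2]-[.593,-.105])@d)>.025])
    out=[]
    for Q in (np.vstack(P),P[0],P[1]):
        o=least_squares(lambda s:np.hypot(Q[:,0]-s[0],Q[:,1]-s[1])-r0,[.593,-.105],loss="soft_l1",f_scale=.002)
        out.append(np.round(o.x,4).tolist()+[len(Q)])
    print(a,b,out)
fit(.21,.226,.066);fit(.163,.179,.066);fit(.116,.132,.066)
fit(.05,.06,.0552);fit(.035,.045,.0535)
# pre values with old images (M alone)
E
```

```text
0.21 0.226 [[0.5913, -0.1046, 473], [0.5915, -0.1045, 258], [0.5907, -0.1047, 215]]
0.163 0.179 [[0.5929, -0.1043, 511], [0.593, -0.1035, 278], [0.592, -0.1049, 233]]
0.116 0.132 [[0.5937, -0.1038, 476], [0.5936, -0.1033, 264], [0.5936, -0.1041, 212]]
0.05 0.06 [[0.5934, -0.1033, 176], [0.593, -0.1027, 104], [0.5941, -0.1035, 72]]
0.035 0.045 [[0.5937, -0.1035, 166], [0.5933, -0.1027, 95], [0.5939, -0.1038, 71]]
```

```bash
python3 - <<'E'
from h import *
from scipy.optimize import least_squares
cs=[load("pics/scene0.npz"),load("pics/side0.npz")]
def fit(a,b,r0,x,y):
    P=[]
    for c in cs:
        W=cloud(c);img=c["img"];cam=np.linalg.inv(c["view"])[:3,3]
        p=W[(W[...,2]>a)&(W[...,2]<b)&(np.hypot(W[...,0]-x,W[...,1]-y)<.08)&(img.max(2)<70)]
        d=(cam[:2]-[x,y]);d/=np.linalg.norm(d)
        P.append(p[((p[:,:2]-[x,y])@d)>.025])
    out=[]
    for Q in (np.vstack(P),P[0],P[1]):
        o=least_squares(lambda s:np.hypot(Q[:,0]-s[0],Q[:,1]-s[1])-r0,[x,y],loss="soft_l1",f_scale=.002)
        out.append(np.round(o.x,4).tolist()+[len(Q)])
    print(a,b,out)
for x,y in((.5955,.0403),(.472,.3123),(.4467,-.362)):
    fit(.116,.132,.066,x,y);fit(.05,.06,.0552,x,y);fit(.035,.045,.0535,x,y)
E
```

```text
0.116 0.132 [[0.5964, 0.0401, 392], [0.5961, 0.0402, 210], [0.5969, 0.0402, 182]]
0.05 0.06 [[0.5963, 0.0401, 152], [0.596, 0.0403, 90], [0.5966, 0.0401, 62]]
0.035 0.045 [[0.5961, 0.0402, 146], [0.5955, 0.0411, 80], [0.5966, 0.0398, 66]]
0.116 0.132 [[0.4722, 0.3122, 418], [0.4716, 0.3128, 202], [0.4726, 0.312, 216]]
0.05 0.06 [[0.4721, 0.3119, 158], [0.4712, 0.3118, 81], [0.4731, 0.3119, 77]]
0.035 0.045 [[0.4723, 0.3121, 153], [0.4715, 0.3126, 81], [0.4731, 0.3118, 72]]
0.116 0.132 [[0.447, -0.3623, 481], [0.4471, -0.3623, 327], [0.4465, -0.3623, 154]]
0.05 0.06 [[0.4468, -0.3627, 194], [0.4468, -0.3624, 130], [0.4465, -0.363, 64]]
0.035 0.045 [[0.4469, -0.3623, 187], [0.4469, -0.3623, 133], [0.4469, -0.3624, 54]]
```

Collar axes: M (0.5937,-0.1038) and L (0.5929,-0.1043) are upright. R (0.5913,-0.1046) leans about 1.5° toward the robot with its far rim high. I settle it with a gentle two-finger press on the far rim, inside the base's footprint so nothing tips.

```bash
python3 - <<'E'
from h import *
plan([.635,-.1045,.31],down(90),step=34,grip=1)
E
```

```text
n 16 rv [-102.4    0.7    0.4]
[{"delta_pos": [1.0, -4.0, 10.0], "rotation": [-6.4, 0.0, 0.0], "grip": 1}, {"delta_pos": [1.0, -5.0, 10.0], "rotation": [-6.4, 0.0, 0.0], "grip": 1}, {"delta_pos": [1.0, -6.0, 9.0], "rotation": [-6.4, 0.0, 0.0], "grip": 1}, {"delta_pos": [1.0, -7.0, 8.0], "rotation": [-6.4, 0.0, 0.0], "grip": 1}, {"delta_pos": [1.0, -8.0, 7.0], "rotation": [-6.4, 0.0, 0.0], "grip": 1}, {"delta_pos": [1.0, -8.0, 7.0], "rotation": [-6.4, 0.0, 0.0], "grip": 1}, {"delta_pos": [1.0, -9.0, 6.0], "rotation": [-6.4, 0.0, 0.0], "grip": 1}, {"delta_pos": [1.0, -10.0, 5.0], "rotation": [-6.4, 0.0, 0.0], "grip": 1}, {"delta_pos": [1.0, -10.0, 3.0], "rotation": [-6.4, 0.0, 0.0], "grip": 1}, {"delta_pos": [1.0, -11.0, 2.0], "rotation": [-6.4, 0.0, 0.0], "grip": 1}, {"delta_pos": [1.0, -11.0, 1.0], "rotation": [-6.4, 0.0, 0.0], "grip": 1}, {"delta_pos": [1.0, -11.0, -0.0], "rotation": [-6.4, 0.0, 0.0], "grip": 1}, {"delta_pos": [1.0, -11.0, -1.0], "rotation": [-6.4, 0.0, 0.0], "grip": 1}, {"delta_pos": [1.0, -10.0, -2.0], "rotation": [-6.4, 0.0, 0.0], "grip": 1}, {"delta_pos": [1.0, -10.0, -4.0], "rotation": [-6.4, 0.0, 0.0], "grip": 1}, {"delta_pos": [1.0, -10.0, -5.0], "rotation": [-6.4, 0.0, 0.0], "grip": 1}]
```

Request:
drive_tool:
  rows:
    - {"delta_pos": [-2,-4,10],"rotation": [-6.4,0,0],"grip": 1}
    - {"delta_pos": [-1,-5,10],"rotation": [-6.4,0,0],"grip": 1}
    - {"delta_pos": [-1,-6,9],"rotation": [-6.4,0,0],"grip": 1}
    - {"delta_pos": [-1,-7,8],"rotation": [-6.4,0,0],"grip": 1}
    - {"delta_pos": [0,-8,7],"rotation": [-6.4,0,0],"grip": 1}
    - {"delta_pos": [0,-8,7],"rotation": [-6.4,0,0],"grip": 1}
    - {"delta_pos": [0,-9,6],"rotation": [-6.4,0,0],"grip": 1}
    - {"delta_pos": [0,-10,5],"rotation": [-6.4,0,0],"grip": 1}

```text
clock: 29.85
eef_pos: [0.5636, -0.0724, 0.3215]
orientation: [-1.107, 1.564, -0.408]
contact_force: [0.3, -0.2, -0.3]
gripper_width: 0.0855
```

```bash
python3 - <<'E'
from h import *
show()
plan([.635,-.1045,.30],down(90),step=34,grip=1)
E
```

```text
t 29.85 p [ 0.5636 -0.0724  0.3215] x [ 0.006 -0.003 -1.   ] z [0.765 0.644 0.003] F [ 0.3 -0.2 -0.3] w 0.0855 q [-0.14  0.42  0.35  1.54 -0.15  1.2   0.93]
n 8 rv [-49.9   0.    0.4]
[{"delta_pos": [3.0, -9.0, 4.0], "rotation": [-6.2, 0.0, 0.0], "grip": 1}, {"delta_pos": [3.0, -9.0, 3.0], "rotation": [-6.2, 0.0, 0.0], "grip": 1}, {"delta_pos": [3.0, -10.0, 2.0], "rotation": [-6.2, 0.0, 0.0], "grip": 1}, {"delta_pos": [3.0, -10.0, 1.0], "rotation": [-6.2, 0.0, 0.0], "grip": 1}, {"delta_pos": [3.0, -10.0, 0.0], "rotation": [-6.2, 0.0, 0.0], "grip": 1}, {"delta_pos": [3.0, -10.0, -1.0], "rotation": [-6.2, 0.0, 0.0], "grip": 1}, {"delta_pos": [3.0, -10.0, -2.0], "rotation": [-6.2, 0.0, 0.0], "grip": 1}, {"delta_pos": [3.0, -9.0, -3.0], "rotation": [-6.2, 0.0, 0.0], "grip": 1}]
```

Request:
drive_tool:
  rows:
    - {"delta_pos": [0,-9,4],"rotation": [-6.2,0,0],"grip": 1}
    - {"delta_pos": [1,-9,3],"rotation": [-6.2,0,0],"grip": 1}
    - {"delta_pos": [1,-10,2],"rotation": [-6.2,0,0],"grip": 1}
    - {"delta_pos": [1,-10,1],"rotation": [-6.2,0,0],"grip": 1}
    - {"delta_pos": [1,-10,0],"rotation": [-6.2,0,0],"grip": 1}
    - {"delta_pos": [1,-10,-1],"rotation": [-6.2,0,0],"grip": 1}
    - {"delta_pos": [1,-8,-2],"rotation": [-6.2,0,0],"grip": 1}
    - {"delta_pos": [1,-6,-2],"rotation": [-5,0,0],"grip": 1}
    - {"delta_pos": [0,0,0],"rotation": [0,0,0],"grip": 1}

```text
clock: 30.6
eef_pos: [0.6321, -0.1289, 0.3087]
orientation: [2.969, 1.559, -1.757]
contact_force: [-0.3, 0.1, 0.4]
gripper_width: 0.0853
```

```bash
python3 - <<'E'
from h import *
show()
plan([.635,-.1045,.245],down(90),step=15,grip=1)
E
```

```text
t 30.6 p [ 0.6321 -0.1289  0.3087] x [-0.002 -0.012 -1.   ] z [ 0.013  1.    -0.012] F [-0.3  0.1  0.4] w 0.0853 q [ 0.09  0.55  0.14  1.32 -0.06  1.27  1.78]
n 5 rv [-0.8 -0.7 -0.1]
[{"delta_pos": [13.0, -1.0, 5.0], "rotation": [-0.2, -0.1, -0.0], "grip": 1}, {"delta_pos": [13.0, -1.0, 5.0], "rotation": [-0.2, -0.1, -0.0], "grip": 1}, {"delta_pos": [13.0, -1.0, 5.0], "rotation": [-0.2, -0.1, -0.0], "grip": 1}, {"delta_pos": [13.0, -1.0, 5.0], "rotation": [-0.2, -0.1, -0.0], "grip": 1}, {"delta_pos": [13.0, -1.0, 5.0], "rotation": [-0.2, -0.1, -0.0], "grip": 1}]
```

Request:
drive_tool:
  rows:
    - {"delta_pos": [10,-1,8],"rotation": [0,-0.4,0],"grip": 1}
    - {"delta_pos": [13,-1,8],"rotation": [0,-0.3,0],"grip": 1}
    - {"delta_pos": [13,-1,8],"rotation": [0,0,0],"grip": 1}
    - {"delta_pos": [13,0,2],"rotation": [0,0,0],"grip": 1}
    - {"delta_pos": [0,0,0],"rotation": [0,0,0],"grip": 1}

```text
clock: 31.02
eef_pos: [0.633, -0.1066, 0.2543]
orientation: [1.44, 1.565, 2.976]
contact_force: [-0.4, 0.1, -1.3]
gripper_width: 0.0853
```

```bash
python3 - <<'E'
from h import *
show()
plan([.635,-.1045,.235],down(90),step=15,grip=1)
c=capture("wrist");cv2.imwrite("pics/w14.png",c["img"][:,:,::-1])
E
```

```text
t 31.02 p [ 0.633  -0.1066  0.2543] x [-0.005  0.001 -1.   ] z [0.035 0.999 0.001] F [-0.4  0.1 -1.3] w 0.0853 q [ 0.06  0.59  0.13  1.41 -0.08  1.15  1.74]
n 2 rv [-2.   0.  -0.3]
[{"delta_pos": [10.0, -1.0, 1.0], "rotation": [-1.0, 0.0, -0.2], "grip": 1}, {"delta_pos": [10.0, -1.0, 1.0], "rotation": [-1.0, 0.0, -0.2], "grip": 1}]
```

View pics/w14.png

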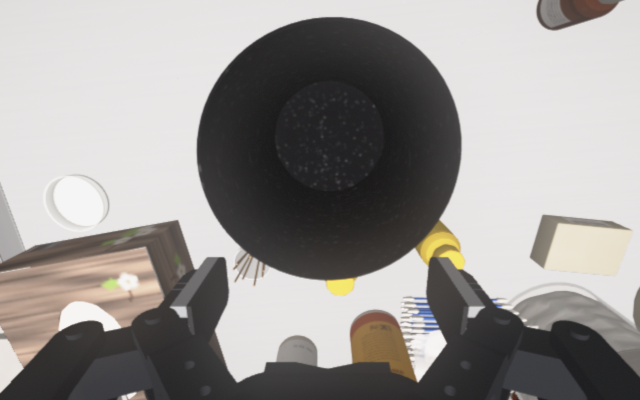

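The wrist view shows the stack opening at (330,150), with the fingers above its far side. I descend in small steps.

Request:
drive_tool:
  rows:
    - {"delta_pos": [8,-1,1],"rotation": [-1,0,0],"grip": 1}
    - {"delta_pos": [8,-1,1],"rotation": [-0.7,0,0],"grip": 1}
    - {"delta_pos": [4,0,0],"rotation": [0,0,0],"grip": 1}
    - {"delta_pos": [0,0,0],"rotation": [0,0,0],"grip": 1}

```text
clock: 31.4
eef_pos: [0.6362, -0.1053, 0.2356]
orientation: [2.127, 1.57, -2.59]
contact_force: [0.4, -0.5, 0.4]
gripper_width: 0.0854
```

Request:
drive_tool:
  rows:
    - {"delta_pos": [4,0,0],"rotation": [0,0,0],"grip": 1}
    - {"delta_pos": [2,0,0],"rotation": [0,0,0],"grip": 1}

```text
clock: 31.57
eef_pos: [0.6367, -0.1057, 0.2299]
orientation: [-1.993, 1.569, -0.428]
contact_force: [0.1, -1.5, -0.9]
gripper_width: 0.0855
```

Request:
drive_tool:
  rows:
    - {"delta_pos": [3,0,0],"rotation": [0,0,0],"grip": 1}

```text
clock: 31.65
eef_pos: [0.637, -0.1059, 0.2272]
orientation: [-1.907, 1.568, -0.343]
contact_force: [-0.2, -0.6, 0.1]
gripper_width: 0.0854
```

```bash
python3 - <<'E'
from h import *
show()
for n in ("scene","side"):
    c=capture(n);rim(c,.591,-.105,z0=.228,r=.08)
E
```

```text
t 31.65 p [ 0.637  -0.1059  0.2272] x [ 0.003 -0.001 -1.   ] z [ 0.006  1.    -0.001] F [-0.2 -0.6  0.1] w 0.0854 q [ 0.06  0.61  0.12  1.45 -0.08  1.08  1.76]
rim c [ 0.5902 -0.1049] r 0.0652 sd 0.002 n 295 zmed 0.224
rim c [ 0.591  -0.1039] r 0.0655 sd 0.0019 n 274 zmed 0.2251
```

Request:
drive_tool:
  rows:
    - {"delta_pos": [3,0,0],"rotation": [0,0,0],"grip": 1}
    - {"delta_pos": [3,0,0],"rotation": [0,0,0],"grip": 1}

```text
clock: 31.92
eef_pos: [0.637, -0.1059, 0.2209]
orientation: [-1.895, 1.568, -0.33]
contact_force: [0.1, -0.3, 0.0]
gripper_width: 0.0854
```

Request:
drive_tool:
  rows:
    - {"delta_pos": [3,0,0],"rotation": [0,0,0],"grip": 1}

```text
clock: 32.0
eef_pos: [0.6371, -0.106, 0.2178]
orientation: [-1.872, 1.568, -0.308]
contact_force: [0.1, 0.9, 0.7]
gripper_width: 0.0854
```

Request:
drive_tool:
  rows:
    - {"delta_pos": [2,0,0],"rotation": [0,0,0],"grip": 1}

```text
clock: 32.08
eef_pos: [0.637, -0.106, 0.2154]
orientation: [-1.9, 1.568, -0.336]
contact_force: [-0.3, 0.1, 1.4]
gripper_width: 0.0851
```

Request:
drive_tool:
  rows:
    - {"delta_pos": [2,0,0],"rotation": [0,0,0],"grip": 1}

```text
clock: 32.17
eef_pos: [0.638, -0.106, 0.2144]
orientation: [-1.755, 1.565, -0.191]
contact_force: [-0.7, 0.7, 9.1]
gripper_width: 0.0852
```

```bash
python3 - <<'E'
from h import *
show()
for n in ("scene","side"):
    c=capture(n);rim(c,.591,-.105,z0=.228,r=.08)
E
```

```text
t 32.17 p [ 0.638  -0.106   0.2144] x [ 0.005 -0.001 -1.   ] z [ 0.006  1.    -0.001] F [-0.7  0.7  9.1] w 0.0852 q [ 0.06  0.62  0.12  1.46 -0.08  1.05  1.76]
rim c [ 0.5909 -0.105 ] r 0.065 sd 0.0026 n 309 zmed 0.2246
rim c [ 0.5919 -0.1042] r 0.0654 sd 0.0019 n 264 zmed 0.2248
```

Request:
drive_tool:
  rows:
    - {"delta_pos": [2,0,0],"rotation": [0,0,0],"grip": 1}

```text
clock: 32.35
eef_pos: [0.6391, -0.1061, 0.2143]
orientation: [-1.712, 1.562, -0.148]
contact_force: [0.3, 0.2, 8.4]
gripper_width: 0.0853
```

```bash
python3 - <<'E'
from h import *
show()
for n in ("scene","side"):
    c=capture(n);rim(c,.591,-.105,z0=.228,r=.08);rimplane(c,.592,-.105,.228)
E
```

```text
t 32.35 p [ 0.6391 -0.1061  0.2143] x [ 0.009 -0.001 -1.   ] z [ 0.006  1.    -0.001] F [0.3 0.2 8.4] w 0.0853 q [ 0.06  0.62  0.12  1.46 -0.08  1.05  1.76]
rim c [ 0.5921 -0.1049] r 0.065 sd 0.0025 n 323 zmed 0.2247
rim z0 0.2279 slope deg x 1.06 y 0.46 n 22
rim c [ 0.5933 -0.1042] r 0.0656 sd 0.002 n 271 zmed 0.2253
rim z0 0.2259 slope deg x -1.71 y 1.61 n 21
```

Request:
drive_tool:
  rows:
    - {"delta_pos": [2,0,0],"rotation": [0,0,0],"grip": 1}

```text
clock: 32.53
eef_pos: [0.6403, -0.1062, 0.2143]
orientation: [-1.708, 1.558, -0.143]
contact_force: [-0.6, 0.2, 6.8]
gripper_width: 0.0851
```

Request:
drive_tool:
  rows:
    - {"delta_pos": [-5,0,0],"rotation": [0,0,0],"grip": 1}
    - {"delta_pos": [-20,0,0],"rotation": [0,0,0],"grip": 1}
    - {"delta_pos": [-30,0,0],"rotation": [0,0,0],"grip": 1}
    - {"delta_pos": [-35,0,0],"rotation": [0,0,0],"grip": 1}
    - {"delta_pos": [-20,15,15],"rotation": [0,0,0],"grip": 1}
    - {"delta_pos": [0,30,25],"rotation": [0,0,0],"grip": 1}
    - {"delta_pos": [0,30,25],"rotation": [0,0,0],"grip": 1}
    - {"delta_pos": [0,30,25],"rotation": [0,0,0],"grip": 1}
    - {"delta_pos": [0,0,0],"rotation": [0,0,0],"grip": 1}

```text
clock: 33.28
eef_pos: [0.5287, -0.0141, 0.3239]
orientation: [-2.055, 1.567, -0.496]
contact_force: [0.3, 0.5, -0.9]
gripper_width: 0.0856
```

```bash
python3 - <<'E'
from h import *
from scipy.optimize import least_squares
show()
cs=[capture("scene"),capture("side")]
for n,c in zip(("scene","side"),cs):
    rim(c,.592,-.105,z0=.228,r=.08);rimplane(c,.592,-.105,.228)
    cv2.imwrite(f"pics/{n}15.png",c["img"][:,:,::-1])
def fit(a,b,r0,x=.593,y=-.105):
    P=[]
    for c in cs:
        W=cloud(c);img=c["img"];cam=np.linalg.inv(c["view"])[:3,3]
        p=W[(W[...,2]>a)&(W[...,2]<b)&(np.hypot(W[...,0]-x,W[...,1]-y)<.08)&(img.max(2)<70)]
        d=(cam[:2]-[x,y]);d/=np.linalg.norm(d)
        P.append(p[((p[:,:2]-[x,y])@d)>.025])
    Q=np.vstack(P)
    o=least_squares(lambda s:np.hypot(Q[:,0]-s[0],Q[:,1]-s[1])-r0,[x,y],loss="soft_l1",f_scale=.002)
    print(a,b,o.x.round(4))
fit(.21,.226,.066);fit(.163,.179,.066);fit(.116,.132,.066);fit(.035,.045,.0535)
# bystander changes vs initial
for n,c in zip(("scene","side"),cs):
    c0=load(f"pics/{n}0.npz");W0=cloud(c0);W=cloud(c)
    for nm,x,y,h in(("tape",.370,-.166,.03),("tweez",.365,.174,.009),("glass",.732,-.193,.086),("box",.742,.195,.032),("petri",.66,-.4,.015),("bottle",.477,.136,.09)):
        f=lambda W:W[(np.hypot(W[...,0]-x,W[...,1]-y)<.06)&(W[...,2]>max(.005,h*.6))&(W[...,2]<h+.012)]
        a,b=f(W0),f(W)
        if len(a)>20 and len(b)>20:print(n,nm,len(a),len(b),np.median(a,0).round(4),np.median(b,0).round(4))
E
```

```text
t 33.28 p [ 0.5287 -0.0141  0.3239] x [ 0.004 -0.002 -1.   ] z [ 0.011  1.    -0.002] F [ 0.3  0.5 -0.9] w 0.0856 q [-0.1   0.34  0.12  1.63 -0.04  1.17  1.59]
rim c [ 0.5912 -0.1044] r 0.0653 sd 0.0021 n 289 zmed 0.2244
rim z0 0.2269 slope deg x 0.09 y 0.20 n 23
rim c [ 0.5916 -0.104 ] r 0.0655 sd 0.0018 n 303 zmed 0.2249
rim z0 0.2264 slope deg x -0.04 y 1.83 n 23
0.21 0.226 [ 0.592  -0.1043]
0.163 0.179 [ 0.5933 -0.1044]
0.116 0.132 [ 0.5942 -0.1039]
0.035 0.045 [ 0.5934 -0.1036]
scene tape 515 515 [ 0.3653 -0.1712  0.0291] [ 0.3655 -0.1703  0.0289]
scene tweez 66 72 [0.3608 0.1821 0.0069] [0.3603 0.1889 0.0071]
scene glass 100 102 [ 0.7301 -0.1946  0.058 ] [ 0.7291 -0.1934  0.0581]
scene petri 397 412 [ 0.6766 -0.4043  0.0149] [ 0.6765 -0.4033  0.0149]
side tape 353 350 [ 0.3724 -0.16    0.0295] [ 0.3727 -0.1609  0.0297]
side tweez 77 88 [0.3615 0.1841 0.0077] [0.3617 0.1819 0.0077]
side glass 99 103 [ 0.7318 -0.1905  0.0598] [ 0.7315 -0.1895  0.0594]
side box 770 768 [0.7423 0.2    0.0326] [0.7423 0.1994 0.0327]
side petri 201 63 [ 0.6699 -0.4037  0.0159] [ 0.6907 -0.4046  0.016 ]
```

View pics/scene15.png

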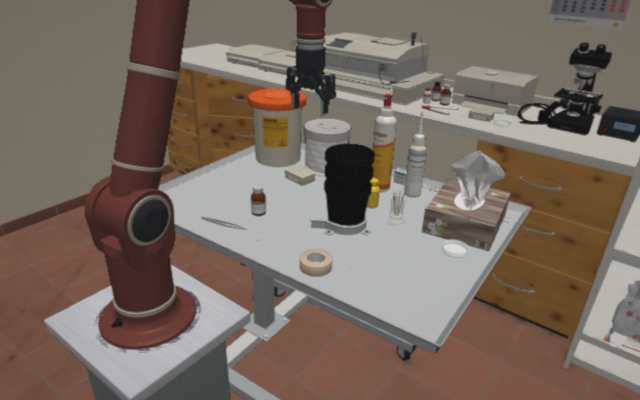

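View pics/side15.png

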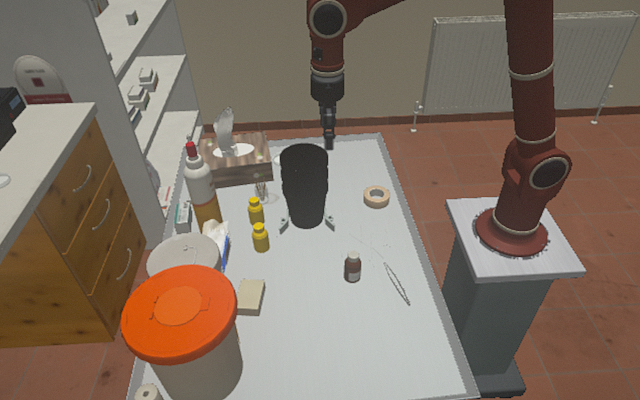

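The scene view shows the stack upright in the dock at (348,188), and the bottle at (258,201). The side view shows the stack at (305,187) between the dock's arms, and the bottle at (352,266). The gripper is clear and the bystanders are unmoved, so I hand it in.

```bash
python3 - <<'E'
from h import *
show();print(sign_off())
E
```

```text
t 33.38 p [ 0.5339 -0.0194  0.3248] x [ 0.011 -0.007 -1.   ] z [ 0.017  1.    -0.007] F [ 0.4 -0.   0.6] w 0.0853 q [-0.09  0.35  0.12  1.62 -0.04  1.17  1.59]
the job is handed in; nothing more can be done
None
```

The job is done and handed in at about 33.4 s of the 64 s allowed. The three beakers are nested upright in the dock.

- **Bottle:** it stands upright at about (0.477, 0.136), roughly 17 cm from the nearest part of the dock.
- **Middle beaker:** I slid it along the table with two fingertips 45 mm up until it pressed on the back of the dock at 13 N. Its rim was then at y = -0.1055.
- **Left and right beakers:** the left went in first, then the right, with the rims at z ≈ 0.1805 and 0.227 (expected 0.181 and 0.228).
- **Right beaker's lean:** it leaned about 1.5° after release. A 7–9 N press on the rim reduced the measured slope from about 0.9° to 0.1°, though its collar centre still sits about 2 mm off the bottom beaker's.
- **Bystanders:** tape, tweezers, swab glass and slide box read the same as at the start, within measuring scatter. The petri dish agreed in the scene view; the side view's reading shifted 2 cm, which I put down to the stack hiding part of it.

**Disagreement:** during nesting the bottom beaker seems to have drifted back from y = -0.1055 to about -0.104. That is on the dock's seat point, but about 2 mm short of where I pushed it and about 3 mm from touching the back. I did not push it again.

**Forces:** the highest I read was about 39 N at the wrist, briefly, as the left beaker bottomed out in the grip.

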